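# Change-over of a wiring board: strip the old breakers off the rail into the drawer

### The arm

A 7-joint arm with a two-finger parallel gripper is mounted at the origin on the work surface. World frame = base frame: x ahead of the robot, y to its left, z up, the work surface at z = 0. Lengths are in m, angles in rad, forces in N, time in s.
With the tool pointing down it reaches from about 0.4 to 0.85 m from the base axis. Payload 10.4 kg.
Tool frame: the origin (TCP) lies at the very end of the fingers, on their centre line; the grasp point (between the pads) lies 19 mm behind it; z points along the fingers, y is the line along which they close (so a half turn about z gives the same grasp; the last joint's range is limited). The gripper opens to 85 mm and grips with 20 to 120 N. Pads are 22 mm wide; open, the fingers measure 114 mm over their backs; the gripper's body (76 mm by 85 mm) begins 54 mm behind the grasp point. The pads swing forward as they close: fully open they stand 13 mm farther back than shut.
Start: joints at [-1.349, 0.332, -0.065, 1.46, 0.022, 1.35, -0.088], TCP at [0.151, 0.606, 0.231] pointing down, gripper open.
Joint ranges: [-2.6, 2.6], [-0.5, 2.12], [-1.47, 1.34], [0.16, 2.42], [-1.27, 4.41], [0.06, 2.06], [-2.6, 2.6]. Speed limits (rad/s): [2.22, 2.22, 2.79, 2.79, 3.14, 3.14, 3.14].

### API

Orientations are given as a unit quaternion [x, y, z, w].
In Python, from workcell import * gives the robot as it stands. The module is installed in compiled form; this text tells all that it offers.
- The arm moves only by the tool carry_out, never from a script. Its argument "motion" is a list of rows, each an object with "xyz": the shift along the tool's x, y, z in m, a list of three; "angular": the turn, a rotation vector about the tool's x, y, z in degrees, a list of three. A call has 1 to 12 rows; each row is the pose to reach, as a shift and turn from the pose commanded when the call began, along the tool's axes at that moment; what a row does not reach only later rows make up. A row lasts 1/10 s, in which the tool goes at most 50 mm and 8.59 degrees, less where a joint would pass 70% of its speed; a pose out of reach is approached as far as the arm can. A call with a gripper value outside its range is refused whole. "hand" is the opening, from 0 (shut) to 1 (fully open), set as the call begins (left out, the last holds). The fingers move at their own pace and stop on an object; "grip_force" is the grip in N (left out, the last holds). Time passes only in rows, so rows that repeat a pose let the fingers close. It gives the time, the measured TCP pose, the force, the opening and the grip force at its end, in the units of the state.
- get_obs(): the state, without advancing time (a new reading comes with each control period).
- camera(name): name is "scene" or "top"; returns a dict with "img" (400x640x3 uint8, red, green, blue), "fx", "fy", "cx", "cy" (pixels), "k1" (the pictures are not rectified: a ray, as slopes to the right and down, at radius r is drawn at 1 + k1 r^2 times it, then the intrinsics apply), "extrinsics" (4x4, takes a point from camera to world coordinates). Camera axes: x right, y up, looking along -z (the intrinsics and any distortion apply to the point x, -y, -z); pixel columns grow to the right and rows downward; lengths in m; the calibration is good to about 2 mm. A picture is of the moment at which its call begins. There is no depth.
- hand_in(): hands the job in; it is judged then, once.
The state is a dict: "clock": time; "joint_pos": joint angles; "joint_velocities": joint speeds; "tau": joint torques, N m; "position": TCP position; "ee_rot": TCP orientation; "ft_force": force on the tool from outside, world axes, zero at the start; "torque": the same for the moment, N m; "grip_width": opening from 0.0 (shut) to 1.0 (fully open); "grasp_force": force on a finger pad.
Only numpy, scipy, OpenCV 4.12 (cv2) and the standard library are available. Lean on these libraries where they do the work, as an engineer would, in place of code of your own. Each camera call takes 0.05 s, during which the arm holds its last target. There are 200 camera calls.

### The job

This wiring board is being changed over to the new white breakers: pull the drawer of the grey unit right out to its stop, lift every old black breaker with a red toggle off its sprung clips on the rail and put it inside the drawer, together with the black one already off and standing on the bench, then push the drawer fully shut on them. Leave the white breakers with blue toggles clipped in their places, and leave the multimeter, the spray can and the screwdriver alone.

Things in the scene. Friction and masses are not known exactly. Their poses are not given: they have to be found in the camera images.
- board: wiring board lying flat, fixed: grey steel plate 130 (x) x 362 (y) x 4 mm carrying a hat rail along its y. Origin: centre of the plate's underside. Seven ways 47 mm apart, at y = -141, -94, -47, 0, 47, 94, 141 mm, some may be empty. A clipped breaker has its origin 9 mm above the board's origin, at x = 0, with its axes along the board's.
- rail_top (a point): middle of the aluminium hat rail's top, 35 mm wide, 19 mm above the bench; axes as the board's. Each way has two orange sprung clips, one either side of the rail (|x| 42-63 mm, 25 mm high), hooked over the toes of the breaker's feet. A straight upward pull of about 14 to 22 N (weight included) makes both give way; raised 15 mm, the breaker is clear of clips and rail.
- old1: old two-pole breaker, black, red toggle; clipped on the rail, or absent. 88 (x) x 36 (y) x 77 mm (z), 0.25 kg, origin at the centre of its underside. Upwards: feet to z 10 mm (|x| 19-44 mm, they straddle the rail), body 82 mm long (z 10-46), nose 45 mm long (z 46-68), toggle 10 mm long (to z 77). Grip across the nose's 45 mm, closing along x: at the rail, neighbours bar gripping the 36 mm width.
- old2: old breaker, black, red toggle, clipped on the rail, or absent; same shape and size as old1, axes and origin alike
- old3: old breaker, black, red toggle, clipped on the rail, or absent; same shape and size as old1, axes and origin alike
- old4: old breaker, black, red toggle, clipped on the rail, or absent; same shape and size as old1, axes and origin alike
- old5: old breaker, black, red toggle, clipped on the rail, or absent; same shape and size as old1, axes and origin alike
- old6: old breaker, black, red toggle, already off the rail, standing upright on the bench; same shape and size as old1, axes and origin alike
- new1: new breaker, white, blue toggle, clipped on the rail, where it stays; same shape and size as old1, axes and origin alike
- new2: new breaker, white, blue toggle, clipped on the rail, where it stays; same shape and size as old1, axes and origin alike
- unit: grey steel bench-top drawer unit, fixed, 240 mm deep (x) x 360 mm wide (y) x 125 mm high, with one drawer that fills its front. Origin: centre of its underside; its front faces its -x.
- drawer (a joint): how far the drawer is pulled out, m: 0 shut, 0.175 at its stop; it slides along the unit's -x, with 2 N of friction, and stays where it is left
- drawer_handle (a point): middle of the drawer's dark bar handle (moves with it): round bar 11 mm thick, 131 mm long along y, its axis 45 mm in front of the drawer front, 95 mm above the bench, 30 mm below the unit's top; free from above, the two stems at y = +-52 mm. Axes as the unit's.
- drawer_floor (a point): centre of the drawer's inner floor (moves with it), 12 mm above the bench, axes as the unit's. Clear inside 182 (x) x 328 mm (y). Above the floor: side and back walls 51 mm, drawer front 110 mm; what is under 105 mm passes beneath the unit's top. At the stop the centre is 80 mm in front of the unit's body.
- meter: yellow and black multimeter lying on the bench, 80 x 165 x 36 mm, bystander. Origin: centre of its underside.
- cleaner: standing blue spray can, 58 mm across, 170 mm tall, bystander. Origin: centre of its underside.
- driver: screwdriver lying on the bench, red handle, 210 mm long, bystander. Origin: below its middle, on the bench.
Mind the look-alikes: they are no part of the job. Leave any purple look-alike of the old3 alone.

How it is judged:
On the way, in this order (a step that is already met when the one before it is completed fails the run):
1. the drawer is pulled out to its stop (value of joint drawer above 0.165 m), for 0.2 s.
2. all the old breakers are in the drawer (x of old1 in the frame of drawer_floor between -0.095 and 0.095 m and y of old1 in the frame of drawer_floor between -0.166 and 0.166 m and z of old1 in the frame of drawer_floor between -0.01 and 0.085 m and x of old2 in the frame of drawer_floor between -0.095 and 0.095 m and y of old2 in the frame of drawer_floor between -0.166 and 0.166 m and z of old2 in the frame of drawer_floor between -0.01 and 0.085 m and x of old3 in the frame of drawer_floor between -0.095 and 0.095 m and y of old3 in the frame of drawer_floor between -0.166 and 0.166 m and z of old3 in the frame of drawer_floor between -0.01 and 0.085 m and x of old4 in the frame of drawer_floor between -0.095 and 0.095 m and y of old4 in the frame of drawer_floor between -0.166 and 0.166 m and z of old4 in the frame of drawer_floor between -0.01 and 0.085 m and x of old5 in the frame of drawer_floor between -0.095 and 0.095 m and y of old5 in the frame of drawer_floor between -0.166 and 0.166 m and z of old5 in the frame of drawer_floor between -0.01 and 0.085 m and x of old6 in the frame of drawer_floor between -0.095 and 0.095 m and y of old6 in the frame of drawer_floor between -0.166 and 0.166 m and z of old6 in the frame of drawer_floor between -0.01 and 0.085 m), for 0.2 s.
At the end, for the whole second after the job is handed in: The drawer is shut to within 8 mm; every old black breaker (those on the rail at the start and the one from the bench) lies at rest inside the drawer, in any posture; both white breakers are still upright on the rail within 8 mm of where they were (all of step 2 and value of joint drawer below 0.008 m and linear speed of each of old1, old2, old3, old4, old5, old6 below 0.05 m/s and distance of each of new1, new2 from where it was at the start of the episode below 0.008 m and angle between each of new1, new2's own z axis and vertical below 0.12 rad); the robot touches nothing.
It fails at once if a white breaker is taken out of its place (more than 20 mm) (distance of new1 from where it was at the start of the episode above 0.02 m).
It fails at once if a white breaker is taken out of its place (more than 20 mm) (distance of new2 from where it was at the start of the episode above 0.02 m).
It fails at once if the multimeter is pushed aside (more than 50 mm) (distance of meter from where it was at the start of the episode above 0.05 m).
It fails at once if the spray can is pushed aside (more than 50 mm) (distance of cleaner from where it was at the start of the episode above 0.05 m).
It fails at once if the screwdriver is pushed aside (more than 50 mm) (distance of driver from where it was at the start of the episode above 0.05 m).
Of old1, old2, old3, old4, old5 only 3 to 5 are there at a start; the rules pass over those that are not, and their reading is None.
At some moment in a run one of old6 may be knocked a few centimetres aside while the robot is not near it.
Once in a run the grip may slacken for a moment while it holds something.
It also fails if it takes over 210 s, if anything falls off the work surface, if the arm or the gripper's body presses on something with over 40 N, if the wrist force passes 120 N, or if a joint passes its speed limit or range.

## Working session

There is one attempt and no reset: what is moved stays moved. The work goes in short steps, Python scripts to look and compute and a tool call to move; the robot and the scene stay as the last step left them, time stands still between calls to the robot, and variables do not carry over. Pictures are saved under pics/ and viewed, at most 14 in all, crops included, and the job is handed in when it is done.

Besides the shell and the picture viewer there is one more tool, called after ">>>" as a command line: name --argument value ..., lists and objects as JSON in quotes. carry_out: Moves the arm, as the interface text tells. Its arguments: {"type":"object","properties":{"motion":{"type":"array"},"hand":{"type":"number"},"grip_force":{"type":"number"}},"required":["motion"]}

```bash
mkdir -p pics; cat > h.py <<'E'
import numpy as np, cv2
from workcell import *
from scipy.spatial.transform import Rotation as R
def snap(n,f):
    c=camera(n); cv2.imwrite(f'pics/{f}.png',c['img'][:,:,::-1]); 
    np.save(f'pics/{f}.npy',c,allow_pickle=True); return c
def load(f): return np.load(f'pics/{f}.npy',allow_pickle=True).item()
def ray(c,u,v):
    K=np.array([[c['fx'],0,c['cx']],[0,c['fy'],c['cy']],[0,0,1.]])
    p=cv2.undistortPoints(np.array([[[u,v]]],float),K,np.array([c['k1'],0,0,0.]))[0,0] 
    E=np.array(c['extrinsics']); return E[:3,3],E[:3,:3]@np.array([p[0],-p[1],-1])
def onz(c,u,v,z):
    o,d=ray(c,u,v); return o+d*(z-o[2])/d[2]
def tri(c1,p1,c2,p2):
    o1,d1=ray(c1,*p1);o2,d2=ray(c2,*p2)
    s=np.linalg.lstsq(np.c_[d1,-d2],o2-o1,rcond=None)[0]
    a,b=o1+d1*s[0],o2+d2*s[1]; return (a+b)/2,np.linalg.norm(a-b)
def proj(c,P):
    E=np.array(c['extrinsics']);q=E[:3,:3].T@(np.array(P)-E[:3,3]);x,y=q[0]/-q[2],-q[1]/-q[2]
    f=1+c['k1']*(x*x+y*y);return c['fx']*x*f+c['cx'],c['fy']*y*f+c['cy']
E
python3 - <<'E'
from h import *
np.set_printoptions(precision=4,suppress=True)
for n in('scene','top'):
    c=snap(n,n+'0');print(n,c['fx'],c['fy'],c['cx'],c['cy'],c['k1'],c['extrinsics'])
print(get_obs())
E
```

```text
scene 426.44974399813566 426.44974399813566 313.85709951388856 194.28211508963523 -0.04550286659353797 [[ 0.7046 -0.5422  0.4577  1.0809]
 [ 0.7095  0.5297 -0.4648 -0.6364]
 [ 0.0096  0.6523  0.7579  0.9462]
 [ 0.      0.      0.      1.    ]]
top 415.71807514522055 415.71807514522055 318.06644677131607 198.6681826112977 -0.013075384352373364 [[ 0.0104  0.9971 -0.0757  0.4792]
 [-0.9996  0.0084 -0.0263 -0.1365]
 [-0.0256  0.0759  0.9968  1.3095]
 [ 0.      0.      0.      1.    ]]
{'clock': 0.1, 'joint_pos': array([-1.3486,  0.3328, -0.0647,  1.4608,  0.0216,  1.3499, -0.0885]), 'joint_velocities': array([-0.0005, -0.0017, -0.0004, -0.0006, -0.001 , -0.0004,  0.0007]), 'tau': array([  0.0007, -62.6744,   0.0485, -39.2426,   0.0162,   0.007 ,
        -0.    ]), 'position': array([0.1514, 0.6061, 0.2306]), 'ee_rot': array([ 0.1221,  0.9925, -0.0006, -0.    ]), 'ft_force': array([-0.3036, -0.0845, -0.1144]), 'torque': array([-0.022 ,  0.0182, -0.014 ]), 'grasp_force': 0.0, 'grip_width': 0.9991471763380103}
```

View pics/scene0.png

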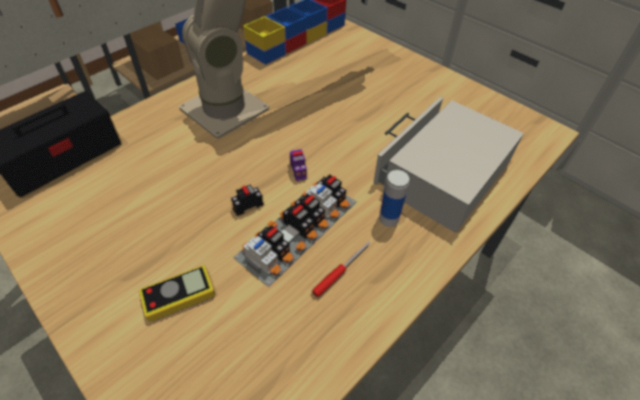

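View pics/top0.png

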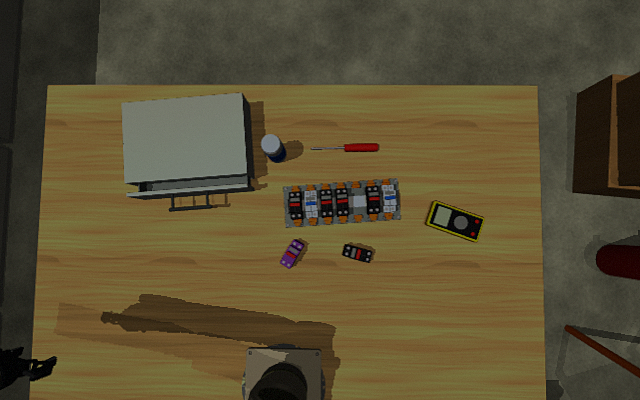

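```bash
python3 - <<'E'
from h import *
a=load('top0')['img'];b=load('scene0')['img']
x=cv2.resize(a[165:275,265:410],None,fx=5.5,fy=5.5,interpolation=cv2.INTER_CUBIC)
y=cv2.resize(a[90:215,110:300],None,fx=4.2,fy=4.2,interpolation=cv2.INTER_CUBIC)
cv2.imwrite('pics/t1.png',x[:598,:,::-1]);cv2.imwrite('pics/t2.png',y[:,:,::-1])
z=cv2.resize(b[140:285,225:365],None,fx=4,fy=4,interpolation=cv2.INTER_CUBIC)
cv2.imwrite('pics/s1.png',z[:,:,::-1])
for n in('top0','scene0'):
    c=load(n);h=cv2.cvtColor(c['img'],cv2.COLOR_RGB2HSV)
    for nm,lo,hi in(('red',(172,120,80),(180,255,255)),('red2',(0,150,80),(6,255,255)),('blue',(105,110,60),(125,255,255))):
        m=cv2.inRange(h,lo,hi);k,_,s,ce=cv2.connectedComponentsWithStats(m)
        print(n,nm,[(np.round(ce[i],1).tolist(),int(s[i,4])) for i in range(1,k) if s[i,4]>4 and 200<ce[i][0]<480 and 120<ce[i][1]<320])
E
```

```text
top0 red []
top0 red2 [([360.9, 146.9], 210), ([373.8, 198.1], 27), ([342.1, 200.6], 30), ([326.2, 201.8], 28), ([294.5, 204.0], 30), ([476.5, 221.0], 12), ([472.5, 233.5], 12), ([358.1, 253.8], 31), ([290.2, 254.5], 25)]
top0 blue [([389.7, 197.0], 33), ([310.3, 203.0], 29)]
scene0 red [([297.4, 153.3], 27)]
scene0 red2 [([330.7, 179.7], 42), ([245.0, 189.7], 38), ([308.6, 199.3], 49), ([297.2, 209.2], 62), ([271.5, 231.8], 62), ([328.7, 280.4], 358)]
scene0 blue [([321.3, 188.1], 29), ([391.3, 207.2], 374), ([259.1, 243.2], 35)]
```

View pics/t1.png

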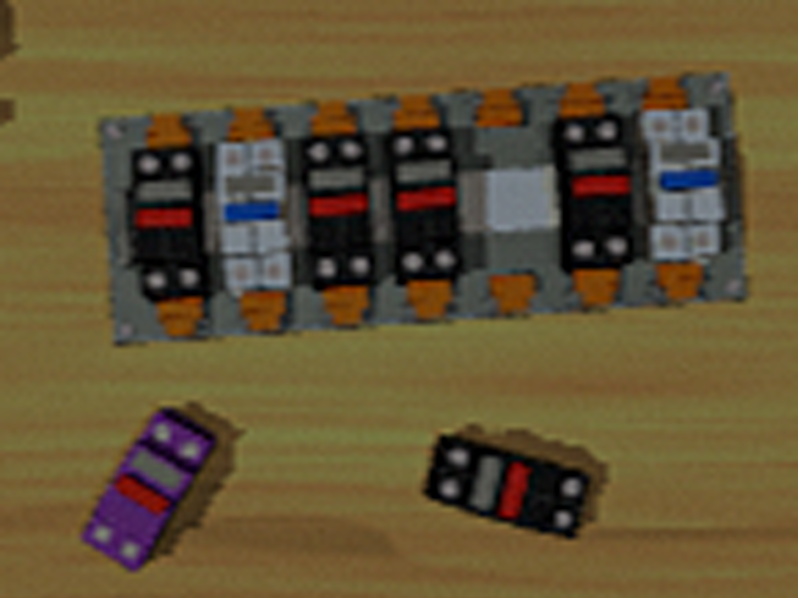

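View pics/t2.png

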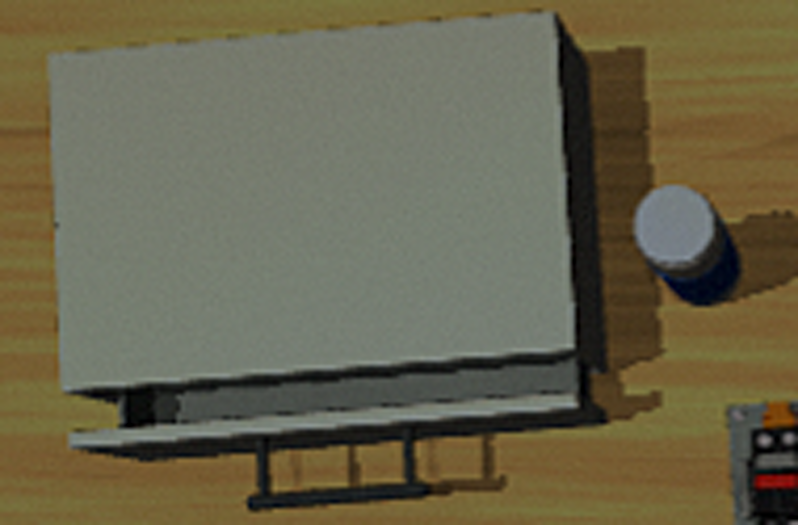

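View pics/s1.png

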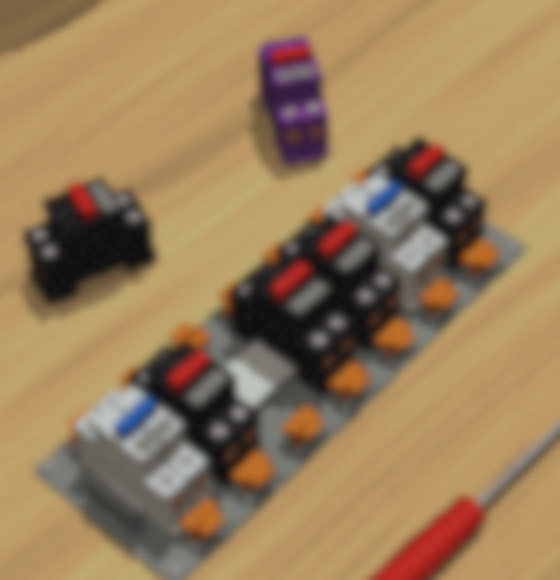

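```bash
python3 - <<'E'
from h import *
np.set_printoptions(precision=4,suppress=True)
t=load('top0');s=load('scene0')
P=lambda l,k,ox,oy:[((u+.5)/k+ox-.5,(v+.5)/k+oy-.5) for u,v in l]
pc=[onz(t,*p,.004) for p in P([(102,120),(728,75),(745,298),(118,343)],5.5,265,165)]
print('plate',np.array(pc),np.mean(pc,0))
ya=pc[0]+pc[3]-pc[1]-pc[2];print('yaw',np.degrees(np.arctan2(-ya[0],ya[1])),np.linalg.norm(ya)/2)
uc=[onz(t,*p,.125) for p in P([(50,55),(555,12),(575,350),(65,390)],4.2,110,90)]
print('unit',np.array(uc),np.mean(uc,0));ya=uc[0]+uc[3]-uc[1]-uc[2];print('yaw',np.degrees(np.arctan2(-ya[0],ya[1])),np.linalg.norm(ya)/2)
hb=[onz(t,*p,.095) for p in P([(258,503),(425,490)],4.2,110,90)];print('handle',np.array(hb),np.mean(hb,0))
T=dict(a=(294.5,204),b=(310.3,203),c=(326.2,201.8),d=(342.1,200.6),f=(373.8,198.1),g=(389.7,197),o6=(358.1,253.8),pur=(290.2,254.5))
S=dict(a=(330.7,179.7),b=(321.3,188.1),c=(308.6,199.3),d=(297.2,209.2),f=(271.5,231.8),g=(259.1,243.2),o6=(245,189.7),pur=(297.4,153.3))
for k in T: print(k,*tri(t,T[k],s,S[k]))
# old6 outline by dark mask in top
h=cv2.cvtColor(t['img'],cv2.COLOR_RGB2HSV)
q=P([(441,436),(588,470),(572,536),(427,496)],5.5,265,165)
w=[onz(t,*p,.046) for p in q];print('o6 body',np.array(w),np.mean(w,0))
q=P([(171,407),(214,440),(134,570),(85,535)],5.5,265,165)
w=[onz(t,*p,.046) for p in q];print('purple',np.array(w))
# can, meter
print('can',onz(t,*P([(675,225)],4.2,110,90)[0],.17))
print(R.from_quat(get_obs()['ee_rot']).as_matrix())
E
```

```text
plate [[ 0.6162  0.0089  0.004 ]
 [ 0.6449 -0.3499  0.004 ]
 [ 0.5174 -0.359   0.004 ]
 [ 0.4883 -0.0025  0.004 ]] [ 0.5667 -0.1756  0.004 ]
yaw 4.617606616783117 0.35882374871016776
unit [[0.8487 0.479  0.125 ]
 [0.8795 0.1218 0.125 ]
 [0.6418 0.102  0.125 ]
 [0.6116 0.4569 0.125 ]] [0.7454 0.2899 0.125 ]
yaw 4.896699673125637 0.3573420986041232
handle [[0.5359 0.33   0.095 ]
 [0.5462 0.2116 0.095 ]] [0.541  0.2708 0.095 ]
a [ 0.555  -0.0355  0.0828] 0.002415392465157448
b [ 0.5598 -0.0807  0.0871] 0.0023471476028779866
c [ 0.5628 -0.1289  0.0831] 0.0013093577019408136
d [ 0.567  -0.1752  0.0854] 9.15595123631304e-05
f [ 0.5748 -0.269   0.0848] 0.001372395654331543
g [ 0.5792 -0.3144  0.086 ] 0.00143264889259797
o6 [ 0.4111 -0.2237  0.0734] 3.1161999777704244e-05
pur [ 0.4066 -0.0232  0.0728] 0.00011200139631560578
o6 body [[ 0.4389 -0.1853  0.046 ]
 [ 0.4213 -0.2658  0.046 ]
 [ 0.3853 -0.2572  0.046 ]
 [ 0.4061 -0.1778  0.046 ]] [ 0.4129 -0.2215  0.046 ]
purple [[ 0.4531 -0.0366  0.046 ]
 [ 0.4353 -0.0606  0.046 ]
 [ 0.3639 -0.0176  0.046 ]
 [ 0.3826  0.0097  0.046 ]]
can [0.7196 0.0282 0.17  ]
[[-0.9702  0.2423 -0.0002]
 [ 0.2423  0.9702 -0.0012]
 [-0.0001 -0.0012 -1.    ]]
```

```bash
cat >> h.py <<'E'
def go(x,y,z,yaw):
    o=get_obs();M=R.from_quat(o['ee_rot']);a=np.radians(yaw)
    T=R.from_matrix(np.array([[-np.sin(a),np.cos(a),0],[np.cos(a),np.sin(a),0],[0,0,-1]]))
    print('shift',np.round(M.inv().apply(np.array([x,y,z])-o['position']),4),'turn',np.round((M.inv()*T).as_rotvec(degrees=True),2),'t',o['clock'],'w',round(o['grip_width'],3))
E
python3 - <<'E'
from h import *
go(.541,.2708,.20,4.9)
E
```

```text
shift [-0.4592 -0.2308  0.0309] turn [-6.000e-02  5.000e-02  7.108e+01] t 0.1 w 0.999
```

>>> carry_out --motion '[{"xyz": [-0.04, -0.02, 0.003], "angular": [0, 0, 7]}, {"xyz": [-0.08, -0.04, 0.006], "angular": [0, 0, 14]}, {"xyz": [-0.12, -0.06, 0.009], "angular": [0, 0, 21]}, {"xyz": [-0.16, -0.08, 0.012], "angular": [0, 0, 28]}, {"xyz": [-0.2, -0.1, 0.015], "angular": [0, 0, 35]}, {"xyz": [-0.24, -0.12, 0.018], "angular": [0, 0, 42]}, {"xyz": [-0.28, -0.14, 0.021], "angular": [0, 0, 49]}, {"xyz": [-0.32, -0.16, 0.024], "angular": [0, 0, 56]}, {"xyz": [-0.36, -0.18, 0.027], "angular": [0, 0, 63]}, {"xyz": [-0.4, -0.2, 0.03], "angular": [0, 0, 68]}, {"xyz": [-0.44, -0.22, 0.031], "angular": [0, 0, 71.1]}, {"xyz": [-0.459, -0.231, 0.031], "angular": [0, 0, 71.1]}]' --hand 0.4

```text
clock: 1.3
position: [0.5434, 0.2669, 0.1998]
ee_rot: [0.679, 0.734, -0.001, 0.001]
ft_force: [0.5, -0.3, 0.2]
grip_width: 0.401
grasp_force: 0.0
```

```bash
python3 - <<'E'
from h import *
go(.541,.2708,.077,4.9)
c=snap('top','top1');x=cv2.resize(c['img'][90:230,110:300],None,fx=4,fy=4,interpolation=cv2.INTER_CUBIC)
cv2.imwrite('pics/t3.png',x[:,:,::-1])
E
```

```text
shift [ 0.0043 -0.0021  0.1228] turn [ 0.01  0.11 -0.4 ] t 1.3 w 0.401
```

View pics/t3.png

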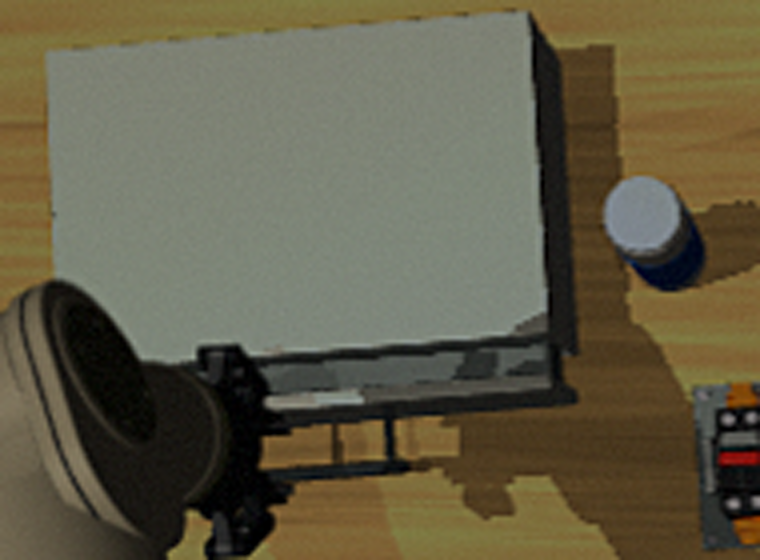

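>>> carry_out --motion '[{"xyz": [0.004, -0.002, 0.02], "angular": [0, 0, -0.4]}, {"xyz": [0.004, -0.002, 0.05], "angular": [0, 0, -0.4]}, {"xyz": [0.004, -0.002, 0.08], "angular": [0, 0, -0.4]}, {"xyz": [0.004, -0.002, 0.105], "angular": [0, 0, -0.4]}, {"xyz": [0.004, -0.002, 0.122], "angular": [0, 0, -0.4]}, {"xyz": [0.004, -0.002, 0.122], "angular": [0, 0, -0.4]}]'

```text
clock: 1.95
position: [0.5365, 0.2742, 0.0755]
ee_rot: [0.674, 0.739, -0.002, -0.001]
ft_force: [-0.6, -0.5, 0.1]
grip_width: 0.397
grasp_force: 0.0
```

>>> carry_out --motion '[{"xyz": [0, 0, 0]}, {"xyz": [0, 0, 0]}, {"xyz": [0, 0, 0]}, {"xyz": [0, 0, 0]}, {"xyz": [0, 0, 0]}, {"xyz": [0, 0, 0]}]' --hand 0 --grip_force 60

```text
validation failed for argument at $.mo...
```

>>> carry_out --motion '[{"xyz": [-0.003, 0.003, 0], "angular": [0, 0, 0]}, {"xyz": [-0.003, 0.003, 0], "angular": [0, 0, 0]}, {"xyz": [-0.003, 0.003, 0], "angular": [0, 0, 0]}, {"xyz": [-0.003, 0.003, 0], "angular": [0, 0, 0]}, {"xyz": [-0.003, 0.003, 0], "angular": [0, 0, 0]}, {"xyz": [-0.003, 0.003, 0], "angular": [0, 0, 0]}]' --hand 0 --grip_force 60

```text
clock: 2.55
position: [0.5426, 0.272, 0.0794]
ee_rot: [0.674, 0.739, 0.001, 0.0]
ft_force: [0.3, -2.1, 6.6]
grip_width: 0.102
grasp_force: 59.0
```

>>> carry_out --motion '[{"xyz": [0, -0.01, 0], "angular": [0, 0, 0]}, {"xyz": [0, -0.025, 0], "angular": [0, 0, 0]}, {"xyz": [0, -0.04, 0], "angular": [0, 0, 0]}, {"xyz": [0, -0.055, 0], "angular": [0, 0, 0]}, {"xyz": [0, -0.07, 0], "angular": [0, 0, 0]}, {"xyz": [0, -0.085, 0], "angular": [0, 0, 0]}, {"xyz": [0, -0.1, 0], "angular": [0, 0, 0]}, {"xyz": [0, -0.115, 0], "angular": [0, 0, 0]}, {"xyz": [0, -0.125, 0], "angular": [0, 0, 0]}, {"xyz": [0, -0.131, 0], "angular": [0, 0, 0]}, {"xyz": [0, -0.131, 0], "angular": [0, 0, 0]}, {"xyz": [0, -0.131, 0], "angular": [0, 0, 0]}]'

```text
clock: 3.75
position: [0.4111, 0.2605, 0.0793]
ee_rot: [0.674, 0.739, 0.001, -0.0]
ft_force: [-1.3, -2.6, 10.4]
grip_width: 0.101
grasp_force: 60.7
```

>>> carry_out --motion '[{"xyz": [0, -0.003, 0], "angular": [0, 0, 0]}, {"xyz": [0, -0.006, 0], "angular": [0, 0, 0]}, {"xyz": [0, -0.009, 0], "angular": [0, 0, 0]}, {"xyz": [0, -0.009, 0], "angular": [0, 0, 0]}, {"xyz": [0, -0.009, 0], "angular": [0, 0, 0]}]'

```text
clock: 4.25
position: [0.4026, 0.2598, 0.0794]
ee_rot: [0.674, 0.739, 0.001, -0.0]
ft_force: [-0.7, -1.7, 10.0]
grip_width: 0.103
grasp_force: 60.6
```

>>> carry_out --motion '[{"xyz": [0, -0.002, 0], "angular": [0, 0, 0]}, {"xyz": [0, -0.004, 0], "angular": [0, 0, 0]}, {"xyz": [0, -0.006, 0], "angular": [0, 0, 0]}, {"xyz": [0, -0.006, 0], "angular": [0, 0, 0]}, {"xyz": [0, -0.006, 0], "angular": [0, 0, 0]}]'

```text
clock: 4.75
position: [0.3967, 0.2593, 0.0794]
ee_rot: [0.674, 0.739, 0.001, -0.0]
ft_force: [0.2, -2.1, 8.8]
grip_width: 0.102
grasp_force: 60.5
```

```bash
python3 - <<'E'
from h import *
go(.541,.2708,.077,4.9);print(get_obs()['ft_force'])
E
```

```text
shift [-0.0018  0.1447  0.0026] turn [ 0.08 -0.08  0.38] t 4.75 w 0.102
[ 0.19759375 -2.07329975  8.76055371]
```

>>> carry_out --motion '[{"xyz": [0, -0.002, 0], "angular": [0, 0, 0]}, {"xyz": [0, -0.004, 0], "angular": [0, 0, 0]}, {"xyz": [0, -0.006, 0], "angular": [0, 0, 0]}, {"xyz": [0, -0.008, 0], "angular": [0, 0, 0]}, {"xyz": [0, -0.008, 0], "angular": [0, 0, 0]}, {"xyz": [0, -0.008, 0], "angular": [0, 0, 0]}]'

```text
clock: 5.35
position: [0.3942, 0.2591, 0.0796]
ee_rot: [0.674, 0.738, 0.006, 0.003]
ft_force: [30.2, 6.6, -19.8]
grip_width: 0.101
grasp_force: 58.5
```

```bash
python3 - <<'E'
from h import *
c=snap('top','top2');x=cv2.resize(c['img'][90:260,110:300],None,fx=3.5,fy=3.5,interpolation=cv2.INTER_CUBIC)
cv2.imwrite('pics/t4.png',x[:,:,::-1]);print(get_obs()['position'],get_obs()['ft_force'])
E
```

```text
[0.39417473 0.25907329 0.07956449] [ 30.39944231   5.57686204 -20.69516489]
```

View pics/t4.png

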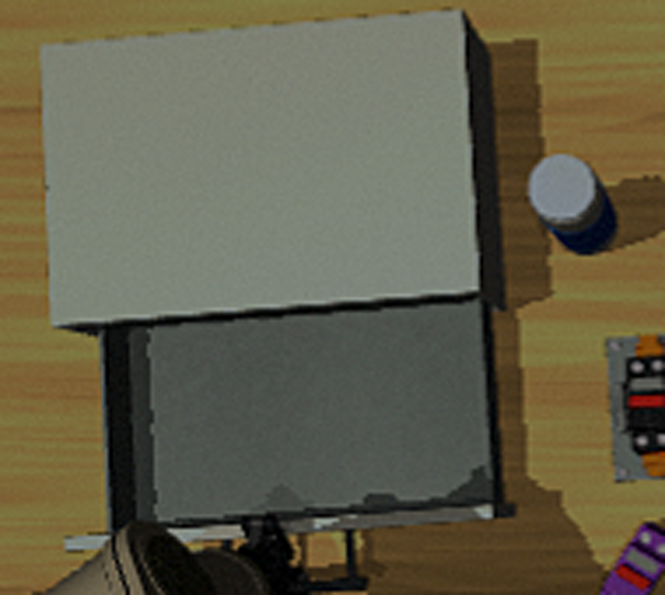

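>>> carry_out --motion '[{"xyz": [0, 0.004, 0], "angular": [0, 0, 0]}, {"xyz": [0, 0.004, 0], "angular": [0, 0, 0]}, {"xyz": [0, 0.004, 0], "angular": [0, 0, 0]}]'

```text
clock: 5.7
position: [0.3942, 0.2591, 0.0794]
ee_rot: [0.674, 0.739, 0.002, 0.001]
ft_force: [8.3, 0.3, 0.4]
grip_width: 0.101
grasp_force: 60.9
```

>>> carry_out --motion '[{"xyz": [0, 0, 0], "angular": [0, 0, 0]}, {"xyz": [0, 0, 0], "angular": [0, 0, 0]}, {"xyz": [0, 0, 0], "angular": [0, 0, 0]}, {"xyz": [0, 0, -0.02], "angular": [0, 0, 0]}, {"xyz": [0, 0, -0.05], "angular": [0, 0, 0]}, {"xyz": [0, 0, -0.09], "angular": [0, 0, 0]}, {"xyz": [0, 0, -0.13], "angular": [0, 0, 0]}, {"xyz": [0, 0, -0.16], "angular": [0, 0, 0]}, {"xyz": [0, 0, -0.16], "angular": [0, 0, 0]}, {"xyz": [0, 0, -0.16], "angular": [0, 0, 0]}]' --hand 0.4

```text
clock: 6.7
position: [0.3921, 0.2585, 0.2384]
ee_rot: [0.674, 0.739, 0.0, -0.0]
ft_force: [0.6, 0.6, -0.7]
grip_width: 0.402
grasp_force: 0.0
```

```bash
python3 - <<'E'
from h import *
print(get_obs()['position'],get_obs()['ft_force'])
go(.5552,-.0347,.16,4.8)
E
```

```text
[0.39214755 0.25850761 0.23835365] [ 0.6268163   0.57658295 -0.66232955]
shift [-0.3071  0.1353  0.0782] turn [ 0.01 -0.04  0.5 ] t 6.7 w 0.402
```

>>> carry_out --motion '[{"xyz": [-0.04, 0.017, 0.01], "angular": [0, 0, 0.5]}, {"xyz": [-0.08, 0.035, 0.02], "angular": [0, 0, 0.5]}, {"xyz": [-0.12, 0.053, 0.03], "angular": [0, 0, 0.5]}, {"xyz": [-0.16, 0.07, 0.04], "angular": [0, 0, 0.5]}, {"xyz": [-0.2, 0.088, 0.05], "angular": [0, 0, 0.5]}, {"xyz": [-0.24, 0.105, 0.06], "angular": [0, 0, 0.5]}, {"xyz": [-0.28, 0.123, 0.07], "angular": [0, 0, 0.5]}, {"xyz": [-0.307, 0.135, 0.078], "angular": [0, 0, 0.5]}, {"xyz": [-0.307, 0.135, 0.098], "angular": [0, 0, 0.5]}, {"xyz": [-0.307, 0.135, 0.118], "angular": [0, 0, 0.5]}, {"xyz": [-0.307, 0.135, 0.118], "angular": [0, 0, 0.5]}, {"xyz": [-0.307, 0.135, 0.118], "angular": [0, 0, 0.5]}]' --hand 0.75

```text
clock: 7.9
position: [0.5543, -0.0349, 0.1197]
ee_rot: [0.677, 0.736, -0.001, -0.001]
ft_force: [-0.6, -0.5, 0.5]
grip_width: 0.75
grasp_force: 0.0
```

```bash
python3 - <<'E'
from h import *
print(get_obs()['position'],get_obs()['ft_force'])
go(.5552,-.0347,.053,4.8)
E
```

```text
[ 0.55425983 -0.0349278   0.11965632] [-0.59006345 -0.45677671  0.49089313]
shift [0.0002 0.0011 0.0667] turn [-0.12  0.01 -0.03] t 7.9 w 0.75
```

>>> carry_out --motion '[{"xyz": [0, 0.001, 0.02], "angular": [0, 0, 0]}, {"xyz": [0, 0.001, 0.04], "angular": [0, 0, 0]}, {"xyz": [0, 0.001, 0.055], "angular": [0, 0, 0]}, {"xyz": [0, 0.001, 0.063], "angular": [0, 0, 0]}, {"xyz": [0, 0.001, 0.066], "angular": [0, 0, 0]}, {"xyz": [0, 0.001, 0.066], "angular": [0, 0, 0]}, {"xyz": [0, 0.001, 0.066], "angular": [0, 0, 0]}]'

```text
clock: 8.6
position: [0.5565, -0.0349, 0.055]
ee_rot: [0.677, 0.736, 0.0, 0.0]
ft_force: [-0.3, 0.3, 0.2]
grip_width: 0.75
grasp_force: 0.0
```

>>> carry_out --motion '[{"xyz": [0, 0, 0], "angular": [0, 0, 0]}, {"xyz": [0, 0, 0], "angular": [0, 0, 0]}, {"xyz": [0, 0, 0], "angular": [0, 0, 0]}, {"xyz": [0, 0, 0], "angular": [0, 0, 0]}]' --hand 0.3 --grip_force 100

```text
clock: 9.0
position: [0.5564, -0.0349, 0.0553]
ee_rot: [0.677, 0.736, 0.001, 0.0]
ft_force: [-3.0, -0.1, 8.9]
grip_width: 0.503
grasp_force: 101.5
```

>>> carry_out --motion '[{"xyz": [0, 0, -0.003], "angular": [0, 0, 0]}, {"xyz": [0, 0, -0.006], "angular": [0, 0, 0]}, {"xyz": [0, 0, -0.01], "angular": [0, 0, 0]}, {"xyz": [0, 0, -0.015], "angular": [0, 0, 0]}, {"xyz": [0, 0, -0.02], "angular": [0, 0, 0]}, {"xyz": [0, 0, -0.03], "angular": [0, 0, 0]}, {"xyz": [0, 0, -0.06], "angular": [0, 0, 0]}, {"xyz": [0, 0, -0.1], "angular": [0, 0, 0]}, {"xyz": [0, 0, -0.14], "angular": [0, 0, 0]}, {"xyz": [0, 0, -0.145], "angular": [0, 0, 0]}, {"xyz": [0, 0, -0.145], "angular": [0, 0, 0]}, {"xyz": [0, 0, -0.145], "angular": [0, 0, 0]}]'

```text
clock: 10.2
position: [0.5554, -0.0347, 0.1983]
ee_rot: [0.677, 0.736, -0.0, -0.001]
ft_force: [0.1, 0.8, -3.2]
grip_width: 0.501
grasp_force: 104.7
```

```bash
python3 - <<'E'
from h import *
o=get_obs();print(o['position'],o['ft_force'],o['grasp_force'])
c=snap('scene','sc1');x=cv2.resize(c['img'][80:300,220:480],None,fx=3,fy=2.7,interpolation=cv2.INTER_CUBIC)
cv2.imwrite('pics/s2.png',x[:,:,::-1])
for k,u in enumerate((-.13,-.065,0,.065,.13)):
    f=np.array([.546,.273])+u*np.array([-.0848,.9964]);print(k,f)
f=np.array([.546,.273])-.13*np.array([-.0848,.9964]);go(*f,.2,4.9)
E
```

```text
[ 0.55538442 -0.03470133  0.19833196] [ 0.06683553  0.75801817 -3.2266133 ] 104.71697330474854
0 [0.557024 0.143468]
1 [0.551512 0.208234]
2 [0.546 0.273]
3 [0.540488 0.337766]
4 [0.534976 0.402532]
shift [ 0.1774  0.0167 -0.0021] turn [-0.13 -0.   -0.12] t 10.25 w 0.5
```

View pics/s2.png

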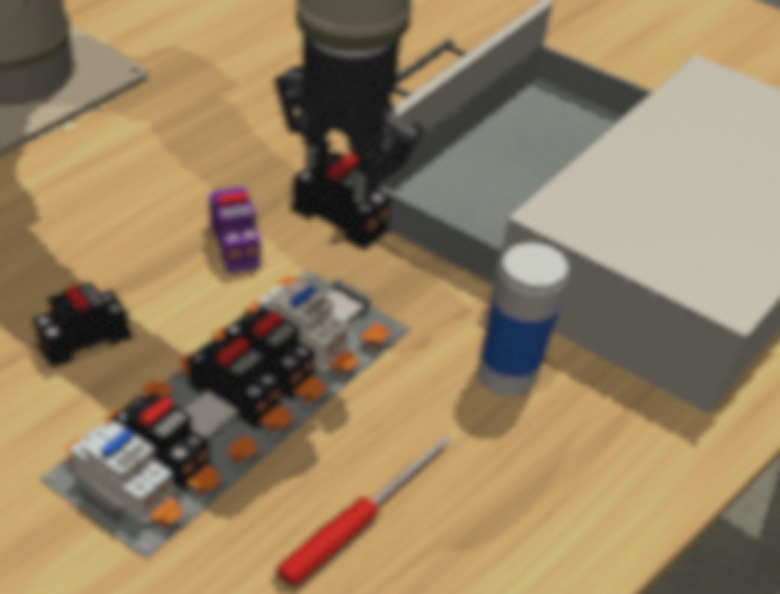

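>>> carry_out --motion '[{"xyz": [0.03, 0, 0], "angular": [0, 0, 0]}, {"xyz": [0.075, 0.003, 0], "angular": [0, 0, 0]}, {"xyz": [0.12, 0.006, 0], "angular": [0, 0, 0]}, {"xyz": [0.165, 0.009, 0], "angular": [0, 0, 0]}, {"xyz": [0.21, 0.012, 0], "angular": [0, 0, 0]}, {"xyz": [0.255, 0.014, 0], "angular": [0, 0, 0]}, {"xyz": [0.3, 0.016, 0], "angular": [0, 0, 0]}, {"xyz": [0.345, 0.017, 0], "angular": [0, 0, 0]}, {"xyz": [0.39, 0.017, 0], "angular": [0, 0, 0]}, {"xyz": [0.43, 0.017, 0], "angular": [0, 0, 0]}, {"xyz": [0.43, 0.017, 0], "angular": [0, 0, 0]}, {"xyz": [0.43, 0.017, 0], "angular": [0, 0, 0]}]'

```text
clock: 11.45
position: [0.5361, 0.3957, 0.1969]
ee_rot: [0.676, 0.737, -0.002, 0.0]
ft_force: [-0.1, -0.7, -2.3]
grip_width: 0.504
grasp_force: 104.5
```

>>> carry_out --motion '[{"xyz": [0, 0, 0.03], "angular": [0, 0, 0]}, {"xyz": [0, 0, 0.06], "angular": [0, 0, 0]}, {"xyz": [0, 0, 0.09], "angular": [0, 0, 0]}, {"xyz": [0, 0, 0.115], "angular": [0, 0, 0]}, {"xyz": [0, 0, 0.128], "angular": [0, 0, 0]}, {"xyz": [0, 0, 0.134], "angular": [0, 0, 0]}, {"xyz": [0, 0, 0.136], "angular": [0, 0, 0]}, {"xyz": [0, 0, 0.136], "angular": [0, 0, 0]}]'

```text
clock: 12.25
position: [0.5377, 0.3951, 0.0642]
ee_rot: [0.677, 0.736, 0.001, 0.0]
ft_force: [0.5, -0.0, -3.1]
grip_width: 0.506
grasp_force: 104.6
```

```bash
python3 - <<'E'
from h import *
o=get_obs();print(o['position'],o['ft_force'],o['grasp_force'])
c=snap('scene','sc2');x=cv2.resize(c['img'][60:240,320:560],None,fx=3,fy=3,interpolation=cv2.INTER_CUBIC)
cv2.imwrite('pics/s3.png',x[:,:,::-1])
E
```

```text
[0.53774242 0.39510827 0.0642141 ] [ 0.51350891 -0.0351826  -3.11988439] 104.5982837677002
```

View pics/s3.png

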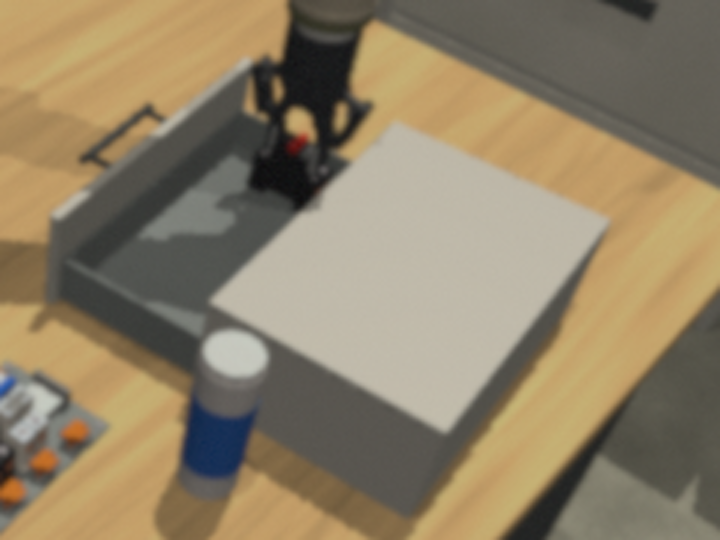

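>>> carry_out --motion '[{"xyz": [0, 0, 0.003], "angular": [0, 0, 0]}, {"xyz": [0, 0, 0.005], "angular": [0, 0, 0]}, {"xyz": [0, 0, 0.005], "angular": [0, 0, 0]}]'

```text
clock: 12.6
position: [0.5375, 0.3953, 0.0588]
ee_rot: [0.677, 0.736, 0.001, 0.0]
ft_force: [-0.8, -0.3, 0.4]
grip_width: 0.503
grasp_force: 104.6
```

>>> carry_out --motion '[{"xyz": [0, 0, 0], "angular": [0, 0, 0]}, {"xyz": [0, 0, 0], "angular": [0, 0, 0]}, {"xyz": [0, 0, 0], "angular": [0, 0, 0]}, {"xyz": [0, 0, -0.02], "angular": [0, 0, 0]}, {"xyz": [0, 0, -0.05], "angular": [0, 0, 0]}, {"xyz": [0, 0, -0.09], "angular": [0, 0, 0]}, {"xyz": [0, 0, -0.11], "angular": [0, 0, 0]}, {"xyz": [-0.04, 0, -0.12], "angular": [0, 0, 0]}, {"xyz": [-0.08, -0.002, -0.12], "angular": [0, 0, 0]}, {"xyz": [-0.12, -0.004, -0.12], "angular": [0, 0, 0]}, {"xyz": [-0.16, -0.006, -0.12], "angular": [0, 0, 0]}, {"xyz": [-0.2, -0.008, -0.12], "angular": [0, 0, 0]}]' --hand 0.72

```text
clock: 13.8
position: [0.5457, 0.1935, 0.1786]
ee_rot: [0.677, 0.736, 0.0, -0.0]
ft_force: [1.2, -0.2, 0.6]
grip_width: 0.717
grasp_force: 0.0
```

>>> carry_out --motion '[{"xyz": [-0.045, -0.002, 0], "angular": [0, 0, 0]}, {"xyz": [-0.09, -0.004, 0], "angular": [0, 0, 0]}, {"xyz": [-0.135, -0.006, 0], "angular": [0, 0, 0]}, {"xyz": [-0.18, -0.007, 0], "angular": [0, 0, 0]}, {"xyz": [-0.225, -0.008, 0], "angular": [0, 0, 0]}, {"xyz": [-0.27, -0.01, 0], "angular": [0, 0, 0]}, {"xyz": [-0.31, -0.01, 0], "angular": [0, 0, 0]}, {"xyz": [-0.323, -0.01, 0.03], "angular": [0, 0, 0]}, {"xyz": [-0.323, -0.01, 0.055], "angular": [0, 0, 0]}, {"xyz": [-0.323, -0.01, 0.055], "angular": [0, 0, 0]}, {"xyz": [-0.323, -0.01, 0.055], "angular": [0, 0, 0]}]'

```text
clock: 14.9
position: [0.5629, -0.1274, 0.1238]
ee_rot: [0.677, 0.736, -0.0, -0.0]
ft_force: [0.5, -0.3, 0.2]
grip_width: 0.719
grasp_force: 0.0
```

```bash
python3 - <<'E'
from h import *
print(get_obs()['position'],get_obs()['ft_force'])
go(.563,-.128,.053,4.8)
t=snap('top','top3');h=cv2.cvtColor(t['img'],cv2.COLOR_RGB2HSV)
for nm,lo,hi in(('red2',(0,150,60),(6,255,255)),('blue',(105,110,60),(125,255,255))):
    m=cv2.inRange(h,lo,hi);k,_,s,ce=cv2.connectedComponentsWithStats(m)
    print(nm,[(np.round(ce[i],1).tolist(),int(s[i,4])) for i in range(1,k) if s[i,4]>4])
E
```

```text
[ 0.56285406 -0.1273599   0.12381282] [ 0.46420332 -0.31529618  0.21115974]
shift [-0.0007  0.0001  0.0708] turn [-0.01 -0.   -0.01] t 14.9 w 0.719
red2 [([361.1, 146.9], 216), ([373.9, 198.0], 25), ([150.6, 208.8], 32), ([476.5, 221.2], 13), ([472.4, 233.6], 13), ([358.1, 253.7], 27)]
blue [([390.3, 197.0], 29)]
```

>>> carry_out --motion '[{"xyz": [0, 0, 0.03], "angular": [0, 0, 0]}, {"xyz": [0, 0, 0.055], "angular": [0, 0, 0]}, {"xyz": [0, 0, 0.065], "angular": [0, 0, 0]}, {"xyz": [0, 0, 0.07], "angular": [0, 0, 0]}, {"xyz": [0, 0, 0.07], "angular": [0, 0, 0]}, {"xyz": [0, 0, 0.07], "angular": [0, 0, 0]}]'

```text
clock: 15.55
position: [0.5636, -0.1277, 0.0546]
ee_rot: [0.677, 0.736, 0.001, 0.001]
ft_force: [-0.2, -0.4, 0.1]
grip_width: 0.716
grasp_force: 0.0
```

>>> carry_out --motion '[{"xyz": [0, 0, 0], "angular": [0, 0, 0]}, {"xyz": [0, 0, 0], "angular": [0, 0, 0]}, {"xyz": [0, 0, 0], "angular": [0, 0, 0]}, {"xyz": [0, 0, 0], "angular": [0, 0, 0]}]' --hand 0.3 --grip_force 100

```text
clock: 15.95
position: [0.5634, -0.1277, 0.0547]
ee_rot: [0.677, 0.736, 0.001, 0.0]
ft_force: [-3.0, 1.2, 9.4]
grip_width: 0.505
grasp_force: 101.6
```

>>> carry_out --motion '[{"xyz": [0, 0, -0.003], "angular": [0, 0, 0]}, {"xyz": [0, 0, -0.006], "angular": [0, 0, 0]}, {"xyz": [0, 0, -0.01], "angular": [0, 0, 0]}, {"xyz": [0, 0, -0.015], "angular": [0, 0, 0]}, {"xyz": [0, 0, -0.02], "angular": [0, 0, 0]}, {"xyz": [0, 0, -0.03], "angular": [0, 0, 0]}, {"xyz": [0, 0, -0.06], "angular": [0, 0, 0]}, {"xyz": [0, 0, -0.1], "angular": [0, 0, 0]}, {"xyz": [0, 0, -0.14], "angular": [0, 0, 0]}, {"xyz": [0, 0, -0.145], "angular": [0, 0, 0]}, {"xyz": [0, 0, -0.145], "angular": [0, 0, 0]}]'

```text
clock: 17.05
position: [0.5634, -0.1278, 0.1999]
ee_rot: [0.677, 0.736, 0.001, 0.001]
ft_force: [0.4, -0.6, -2.8]
grip_width: 0.508
grasp_force: 104.5
```

Now carry to the second spot and lower.

>>> carry_out --motion '[{"xyz": [0.03, 0.001, 0], "angular": [0, 0, 0]}, {"xyz": [0.07, 0.003, 0], "angular": [0, 0, 0]}, {"xyz": [0.115, 0.005, 0], "angular": [0, 0, 0]}, {"xyz": [0.16, 0.007, 0], "angular": [0, 0, 0]}, {"xyz": [0.205, 0.009, 0], "angular": [0, 0, 0]}, {"xyz": [0.25, 0.011, 0], "angular": [0, 0, 0]}, {"xyz": [0.295, 0.013, 0], "angular": [0, 0, 0]}, {"xyz": [0.34, 0.015, 0], "angular": [0, 0, 0]}, {"xyz": [0.385, 0.017, 0], "angular": [0, 0, 0]}, {"xyz": [0.43, 0.018, 0], "angular": [0, 0, 0]}, {"xyz": [0.463, 0.018, 0], "angular": [0, 0, 0]}, {"xyz": [0.463, 0.018, 0], "angular": [0, 0, 0]}]'

```text
clock: 18.25
position: [0.5388, 0.3414, 0.1954]
ee_rot: [0.674, 0.739, -0.001, -0.001]
ft_force: [-0.4, -0.3, -3.4]
grip_width: 0.503
grasp_force: 104.4
```

>>> carry_out --motion '[{"xyz": [0, 0, 0], "angular": [0, 0, 0]}, {"xyz": [0, 0, 0.03], "angular": [0, 0, 0]}, {"xyz": [0, 0, 0.06], "angular": [0, 0, 0]}, {"xyz": [0, 0, 0.09], "angular": [0, 0, 0]}, {"xyz": [0, 0, 0.115], "angular": [0, 0, 0]}, {"xyz": [0, 0, 0.128], "angular": [0, 0, 0]}, {"xyz": [0, 0, 0.136], "angular": [0, 0, 0]}, {"xyz": [0, 0, 0.14], "angular": [0, 0, 0]}, {"xyz": [0, 0, 0.14], "angular": [0, 0, 0]}, {"xyz": [0, 0, 0.14], "angular": [0, 0, 0]}]'

```text
clock: 19.25
position: [0.5427, 0.3355, 0.0593]
ee_rot: [0.677, 0.736, 0.001, 0.0]
ft_force: [0.5, -0.1, -2.9]
grip_width: 0.502
grasp_force: 104.2
```

>>> carry_out --motion '[{"xyz": [0, 0, 0.001], "angular": [0, 0, 0]}, {"xyz": [0, 0, 0.001], "angular": [0, 0, 0]}, {"xyz": [0, 0, 0], "angular": [0, 0, 0]}, {"xyz": [0, 0, -0.02], "angular": [0, 0, 0]}, {"xyz": [0, 0, -0.05], "angular": [0, 0, 0]}, {"xyz": [0, 0, -0.09], "angular": [0, 0, 0]}, {"xyz": [0, 0, -0.11], "angular": [0, 0, 0]}, {"xyz": [-0.04, 0, -0.12], "angular": [0, 0, 0]}, {"xyz": [-0.08, -0.002, -0.12], "angular": [0, 0, 0]}, {"xyz": [-0.12, -0.004, -0.12], "angular": [0, 0, 0]}, {"xyz": [-0.16, -0.006, -0.12], "angular": [0, 0, 0]}, {"xyz": [-0.2, -0.008, -0.12], "angular": [0, 0, 0]}]' --hand 0.72

```text
clock: 20.45
position: [0.5508, 0.1337, 0.1788]
ee_rot: [0.677, 0.736, 0.001, 0.0]
ft_force: [0.9, 0.5, 0.8]
grip_width: 0.724
grasp_force: 0.0
```

>>> carry_out --motion '[{"xyz": [-0.045, -0.002, 0], "angular": [0, 0, 0]}, {"xyz": [-0.09, -0.004, 0], "angular": [0, 0, 0]}, {"xyz": [-0.135, -0.006, 0], "angular": [0, 0, 0]}, {"xyz": [-0.18, -0.007, 0], "angular": [0, 0, 0]}, {"xyz": [-0.225, -0.008, 0], "angular": [0, 0, 0]}, {"xyz": [-0.27, -0.01, 0], "angular": [0, 0, 0]}, {"xyz": [-0.305, -0.01, 0], "angular": [0, 0, 0]}, {"xyz": [-0.311, -0.01, 0.03], "angular": [0, 0, 0]}, {"xyz": [-0.311, -0.01, 0.055], "angular": [0, 0, 0]}, {"xyz": [-0.311, -0.01, 0.055], "angular": [0, 0, 0]}, {"xyz": [-0.311, -0.01, 0.055], "angular": [0, 0, 0]}]'

```text
clock: 21.55
position: [0.5669, -0.1753, 0.124]
ee_rot: [0.677, 0.736, 0.0, -0.0]
ft_force: [0.5, 0.4, 0.5]
grip_width: 0.722
grasp_force: 0.0
```

```bash
python3 - <<'E'
from h import *
print(get_obs()['position'],get_obs()['ft_force'])
go(.567,-.175,.053,4.8)
E
```

```text
[ 0.56691434 -0.17528309  0.12395499] [0.48761484 0.40187058 0.4641458 ]
shift [0.0003 0.0001 0.071 ] turn [-0.   -0.   -0.01] t 21.55 w 0.722
```

>>> carry_out --motion '[{"xyz": [0, 0, 0.03], "angular": [0, 0, 0]}, {"xyz": [0, 0, 0.055], "angular": [0, 0, 0]}, {"xyz": [0, 0, 0.065], "angular": [0, 0, 0]}, {"xyz": [0, 0, 0.07], "angular": [0, 0, 0]}, {"xyz": [0, 0, 0.07], "angular": [0, 0, 0]}, {"xyz": [0, 0, 0.07], "angular": [0, 0, 0]}]'

```text
clock: 22.15
position: [0.5676, -0.1757, 0.0547]
ee_rot: [0.677, 0.736, 0.001, 0.001]
ft_force: [0.3, -0.2, 0.5]
grip_width: 0.722
grasp_force: 0.0
```

>>> carry_out --motion '[{"xyz": [0, 0, 0], "angular": [0, 0, 0]}, {"xyz": [0, 0, 0], "angular": [0, 0, 0]}, {"xyz": [0, 0, 0], "angular": [0, 0, 0]}, {"xyz": [0, 0, 0], "angular": [0, 0, 0]}]' --hand 0.3 --grip_force 100

```text
clock: 22.55
position: [0.5674, -0.1757, 0.0548]
ee_rot: [0.677, 0.736, 0.001, 0.001]
ft_force: [-2.9, 1.2, 9.0]
grip_width: 0.503
grasp_force: 101.6
```

>>> carry_out --motion '[{"xyz": [0, 0, -0.003], "angular": [0, 0, 0]}, {"xyz": [0, 0, -0.006], "angular": [0, 0, 0]}, {"xyz": [0, 0, -0.01], "angular": [0, 0, 0]}, {"xyz": [0, 0, -0.015], "angular": [0, 0, 0]}, {"xyz": [0, 0, -0.02], "angular": [0, 0, 0]}, {"xyz": [0, 0, -0.03], "angular": [0, 0, 0]}, {"xyz": [0, 0, -0.06], "angular": [0, 0, 0]}, {"xyz": [0, 0, -0.1], "angular": [0, 0, 0]}, {"xyz": [0, 0, -0.14], "angular": [0, 0, 0]}, {"xyz": [0, 0, -0.145], "angular": [0, 0, 0]}, {"xyz": [0, 0, -0.145], "angular": [0, 0, 0]}]'

```text
clock: 23.65
position: [0.5675, -0.1757, 0.2001]
ee_rot: [0.677, 0.736, 0.001, 0.001]
ft_force: [-0.0, -0.1, -3.2]
grip_width: 0.506
grasp_force: 104.4
```

>>> carry_out --motion '[{"xyz": [0.03, 0.001, 0], "angular": [0, 0, 0]}, {"xyz": [0.07, 0.003, 0], "angular": [0, 0, 0]}, {"xyz": [0.115, 0.005, 0], "angular": [0, 0, 0]}, {"xyz": [0.16, 0.007, 0], "angular": [0, 0, 0]}, {"xyz": [0.205, 0.009, 0], "angular": [0, 0, 0]}, {"xyz": [0.25, 0.011, 0], "angular": [0, 0, 0]}, {"xyz": [0.295, 0.013, 0], "angular": [0, 0, 0]}, {"xyz": [0.34, 0.015, 0], "angular": [0, 0, 0]}, {"xyz": [0.385, 0.017, 0], "angular": [0, 0, 0]}, {"xyz": [0.43, 0.018, 0], "angular": [0, 0, 0]}, {"xyz": [0.451, 0.018, 0], "angular": [0, 0, 0]}, {"xyz": [0.451, 0.018, 0], "angular": [0, 0, 0]}]'

```text
clock: 24.85
position: [0.5451, 0.2795, 0.1963]
ee_rot: [0.675, 0.738, -0.001, -0.001]
ft_force: [0.7, 0.5, -1.4]
grip_width: 0.504
grasp_force: 104.4
```

>>> carry_out --motion '[{"xyz": [0, 0, 0], "angular": [0, 0, 0]}, {"xyz": [0, 0, 0.03], "angular": [0, 0, 0]}, {"xyz": [0, 0, 0.06], "angular": [0, 0, 0]}, {"xyz": [0, 0, 0.09], "angular": [0, 0, 0]}, {"xyz": [0, 0, 0.115], "angular": [0, 0, 0]}, {"xyz": [0, 0, 0.128], "angular": [0, 0, 0]}, {"xyz": [0, 0, 0.136], "angular": [0, 0, 0]}, {"xyz": [0, 0, 0.14], "angular": [0, 0, 0]}, {"xyz": [0, 0, 0.14], "angular": [0, 0, 0]}, {"xyz": [0, 0, 0.14], "angular": [0, 0, 0]}]'

```text
clock: 25.85
position: [0.5478, 0.2757, 0.0593]
ee_rot: [0.677, 0.736, 0.001, 0.0]
ft_force: [0.4, 0.3, -2.0]
grip_width: 0.505
grasp_force: 104.2
```

>>> carry_out --motion '[{"xyz": [0, 0, 0.001], "angular": [0, 0, 0]}, {"xyz": [0, 0, 0.001], "angular": [0, 0, 0]}, {"xyz": [0, 0, 0], "angular": [0, 0, 0]}, {"xyz": [0, 0, -0.02], "angular": [0, 0, 0]}, {"xyz": [0, 0, -0.05], "angular": [0, 0, 0]}, {"xyz": [0, 0, -0.09], "angular": [0, 0, 0]}, {"xyz": [0, 0, -0.11], "angular": [0, 0, 0]}, {"xyz": [-0.04, 0, -0.12], "angular": [0, 0, 0]}, {"xyz": [-0.08, -0.002, -0.12], "angular": [0, 0, 0]}, {"xyz": [-0.12, -0.004, -0.12], "angular": [0, 0, 0]}, {"xyz": [-0.16, -0.006, -0.12], "angular": [0, 0, 0]}, {"xyz": [-0.2, -0.008, -0.12], "angular": [0, 0, 0]}]' --hand 0.72

```text
clock: 27.05
position: [0.5558, 0.074, 0.1788]
ee_rot: [0.677, 0.736, 0.0, 0.0]
ft_force: [0.9, -0.1, 0.8]
grip_width: 0.722
grasp_force: 0.0
```

>>> carry_out --motion '[{"xyz": [-0.045, -0.002, 0], "angular": [0, 0, 0]}, {"xyz": [-0.09, -0.004, 0], "angular": [0, 0, 0]}, {"xyz": [-0.135, -0.006, 0], "angular": [0, 0, 0]}, {"xyz": [-0.18, -0.007, 0], "angular": [0, 0, 0]}, {"xyz": [-0.225, -0.008, 0], "angular": [0, 0, 0]}, {"xyz": [-0.27, -0.01, 0], "angular": [0, 0, 0]}, {"xyz": [-0.31, -0.01, 0], "angular": [0, 0, 0]}, {"xyz": [-0.345, -0.01, 0.01], "angular": [0, 0, 0]}, {"xyz": [-0.345, -0.01, 0.035], "angular": [0, 0, 0]}, {"xyz": [-0.345, -0.01, 0.055], "angular": [0, 0, 0]}, {"xyz": [-0.345, -0.01, 0.055], "angular": [0, 0, 0]}, {"xyz": [-0.345, -0.01, 0.055], "angular": [0, 0, 0]}]'

```text
clock: 28.25
position: [0.5748, -0.269, 0.1239]
ee_rot: [0.677, 0.736, 0.0, 0.0]
ft_force: [-0.2, -0.4, 0.4]
grip_width: 0.722
grasp_force: 0.0
```

```bash
python3 - <<'E'
from h import *
print(get_obs()['position'],get_obs()['ft_force'])
go(.5749,-.2689,.053,4.8)
E
```

```text
[ 0.57476104 -0.26902259  0.12390403] [-0.20018953 -0.40562785  0.35837403]
shift [0.0001 0.0001 0.0709] turn [ 0.01 -0.   -0.01] t 28.25 w 0.722
```

>>> carry_out --motion '[{"xyz": [0, 0, 0.03], "angular": [0, 0, 0]}, {"xyz": [0, 0, 0.055], "angular": [0, 0, 0]}, {"xyz": [0, 0, 0.065], "angular": [0, 0, 0]}, {"xyz": [0, 0, 0.07], "angular": [0, 0, 0]}, {"xyz": [0, 0, 0.07], "angular": [0, 0, 0]}, {"xyz": [0, 0, 0.07], "angular": [0, 0, 0]}]'

```text
clock: 28.85
position: [0.5753, -0.2695, 0.0547]
ee_rot: [0.677, 0.736, 0.0, 0.001]
ft_force: [0.5, -0.9, 0.8]
grip_width: 0.72
grasp_force: 0.0
```

>>> carry_out --motion '[{"xyz": [0, 0, 0], "angular": [0, 0, 0]}, {"xyz": [0, 0, 0], "angular": [0, 0, 0]}, {"xyz": [0, 0, 0], "angular": [0, 0, 0]}, {"xyz": [0, 0, 0], "angular": [0, 0, 0]}]' --hand 0.3 --grip_force 100

```text
clock: 29.25
position: [0.5751, -0.2696, 0.0548]
ee_rot: [0.677, 0.736, 0.0, 0.001]
ft_force: [-3.3, -0.1, 9.0]
grip_width: 0.503
grasp_force: 101.8
```

>>> carry_out --motion '[{"xyz": [0, 0, -0.003], "angular": [0, 0, 0]}, {"xyz": [0, 0, -0.006], "angular": [0, 0, 0]}, {"xyz": [0, 0, -0.01], "angular": [0, 0, 0]}, {"xyz": [0, 0, -0.015], "angular": [0, 0, 0]}, {"xyz": [0, 0, -0.02], "angular": [0, 0, 0]}, {"xyz": [0, 0, -0.03], "angular": [0, 0, 0]}, {"xyz": [0, 0, -0.06], "angular": [0, 0, 0]}, {"xyz": [0, 0, -0.1], "angular": [0, 0, 0]}, {"xyz": [0, 0, -0.14], "angular": [0, 0, 0]}, {"xyz": [0, 0, -0.145], "angular": [0, 0, 0]}, {"xyz": [0, 0, -0.145], "angular": [0, 0, 0]}]'

```text
clock: 30.35
position: [0.5752, -0.2695, 0.2002]
ee_rot: [0.677, 0.736, 0.001, 0.001]
ft_force: [-0.8, 0.2, -3.4]
grip_width: 0.503
grasp_force: 104.5
```

>>> carry_out --motion '[{"xyz": [0.03, 0.001, 0], "angular": [0, 0, 0]}, {"xyz": [0.07, 0.003, 0], "angular": [0, 0, 0]}, {"xyz": [0.115, 0.005, 0], "angular": [0, 0, 0]}, {"xyz": [0.16, 0.007, 0], "angular": [0, 0, 0]}, {"xyz": [0.205, 0.009, 0], "angular": [0, 0, 0]}, {"xyz": [0.25, 0.011, 0], "angular": [0, 0, 0]}, {"xyz": [0.295, 0.013, 0], "angular": [0, 0, 0]}, {"xyz": [0.34, 0.015, 0], "angular": [0, 0, 0]}, {"xyz": [0.385, 0.017, 0], "angular": [0, 0, 0]}, {"xyz": [0.43, 0.018, 0], "angular": [0, 0, 0]}, {"xyz": [0.47, 0.018, 0], "angular": [0, 0, 0]}, {"xyz": [0.485, 0.018, 0], "angular": [0, 0, 0]}]'

```text
clock: 31.55
position: [0.5499, 0.2209, 0.1964]
ee_rot: [0.675, 0.738, -0.001, -0.001]
ft_force: [-0.3, -0.0, -2.7]
grip_width: 0.503
grasp_force: 104.4
```

>>> carry_out --motion '[{"xyz": [0, 0, 0], "angular": [0, 0, 0]}, {"xyz": [0, 0, 0], "angular": [0, 0, 0]}, {"xyz": [0, 0, 0.03], "angular": [0, 0, 0]}, {"xyz": [0, 0, 0.06], "angular": [0, 0, 0]}, {"xyz": [0, 0, 0.09], "angular": [0, 0, 0]}, {"xyz": [0, 0, 0.115], "angular": [0, 0, 0]}, {"xyz": [0, 0, 0.128], "angular": [0, 0, 0]}, {"xyz": [0, 0, 0.136], "angular": [0, 0, 0]}, {"xyz": [0, 0, 0.14], "angular": [0, 0, 0]}, {"xyz": [0, 0, 0.14], "angular": [0, 0, 0]}, {"xyz": [0, 0, 0.14], "angular": [0, 0, 0]}]'

```text
clock: 32.65
position: [0.5528, 0.2158, 0.0593]
ee_rot: [0.677, 0.736, 0.001, 0.0]
ft_force: [-0.2, 0.1, -2.5]
grip_width: 0.503
grasp_force: 104.2
```

>>> carry_out --motion '[{"xyz": [0, 0, 0.001], "angular": [0, 0, 0]}, {"xyz": [0, 0, 0.001], "angular": [0, 0, 0]}, {"xyz": [0, 0, 0], "angular": [0, 0, 0]}, {"xyz": [0, 0, -0.02], "angular": [0, 0, 0]}, {"xyz": [0, 0, -0.05], "angular": [0, 0, 0]}, {"xyz": [0, 0, -0.09], "angular": [0, 0, 0]}, {"xyz": [0, 0, -0.12], "angular": [0, 0, 0]}, {"xyz": [-0.04, 0, -0.14], "angular": [0, 0, 0]}, {"xyz": [-0.08, -0.002, -0.14], "angular": [0, 0, 0]}, {"xyz": [-0.12, -0.02, -0.14], "angular": [0, 0, 0]}, {"xyz": [-0.16, -0.04, -0.14], "angular": [0, 0, 0]}, {"xyz": [-0.16, -0.04, -0.14], "angular": [0, 0, 0]}]' --hand 0.75

```text
clock: 33.85
position: [0.5244, 0.0463, 0.199]
ee_rot: [0.68, 0.733, 0.0, 0.0]
ft_force: [0.6, 0.4, 0.4]
grip_width: 0.749
grasp_force: 0.0
```

```bash
python3 - <<'E'
from h import *
np.set_printoptions(precision=4,suppress=True)
t=snap('top','top4');s=snap('scene','sc4')
for c in(t,s):
  h=cv2.cvtColor(c['img'],cv2.COLOR_RGB2HSV)
  for nm,lo,hi in(('red2',(0,150,60),(6,255,255)),('blue',(105,110,60),(125,255,255))):
    m=cv2.inRange(h,lo,hi);k,_,st,ce=cv2.connectedComponentsWithStats(m)
    print(nm,[(np.round(ce[i],1).tolist(),int(st[i,4])) for i in range(1,k) if st[i,4]>4])
print(get_obs()['position'])
x=cv2.resize(t['img'][90:280,120:400],None,fx=2.8,fy=2.8,interpolation=cv2.INTER_CUBIC)
cv2.imwrite('pics/t5.png',x[:,:,::-1])
E
```

```text
red2 [([360.7, 146.9], 220), ([189.8, 205.5], 31), ([150.4, 208.6], 30), ([170.5, 207.0], 30), ([476.5, 221.2], 13), ([472.4, 233.6], 13), ([358.0, 253.9], 33), ([290.2, 254.5], 25)]
blue [([389.7, 197.0], 33), ([309.7, 202.9], 25)]
red2 [([296.2, 42.4], 212), ([417.9, 108.6], 28), ([408.6, 116.8], 41), ([398.4, 126.1], 40), ([387.9, 135.5], 42), ([60.0, 146.8], 215), ([244.9, 189.9], 44), ([328.6, 280.4], 355), ([148.7, 290.5], 33), ([152.3, 304.4], 37)]
blue [([297.6, 17.0], 1156), ([182.4, 29.8], 184), ([330.0, 27.2], 39), ([266.1, 52.6], 409), ([320.3, 189.5], 18), ([391.3, 207.2], 370), ([258.6, 243.6], 31)]
[0.5256 0.0522 0.1989]
```

View pics/t5.png

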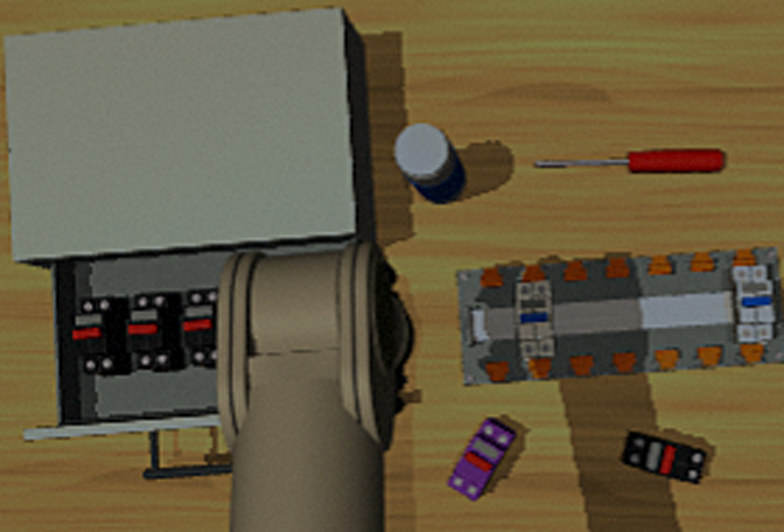

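```bash
python3 - <<'E'
from h import *
t=load('top4');g=cv2.resize(t['img'][235:272,335:385],None,fx=6,fy=6,interpolation=cv2.INTER_CUBIC)
h=cv2.cvtColor(g,cv2.COLOR_RGB2HSV)
m=((g.max(2)<62)|((h[:,:,1]<60))|((h[:,:,0]<5)&(h[:,:,1]>150))).astype('uint8')
cs,_=cv2.findContours(cv2.morphologyEx(m,cv2.MORPH_OPEN,np.ones((9,9))),cv2.RETR_EXTERNAL,cv2.CHAIN_APPROX_NONE)
r=cv2.minAreaRect(max(cs,key=cv2.contourArea));b=cv2.boxPoints(r);print(r)
w=np.array([onz(t,(u+.5)/6+334.5,(v+.5)/6+234.5,.046)[:2] for u,v in b]);print(w,w.mean(0))
for i in range(4):
    d=w[(i+1)%4]-w[i];print(np.linalg.norm(d),np.degrees(np.arctan2(d[1],d[0])))
print(tri(t,(358,253.9),load('sc4'),(244.9,189.9)))
# silver screws: line between pairs gives axis
go(.411,-.2235,.2,76.5)
E
```

```text
((131.6513671875, 111.05088806152344), (182.06459045410156, 82.81271362304688), 14.893473625183105)
[[ 0.40276666 -0.17142956]
 [ 0.44289686 -0.18187225]
 [ 0.42048068 -0.27022428]
 [ 0.38051653 -0.25962653]] [ 0.41166518 -0.22078816]
0.041466645384219174 -14.586035442670903
0.09115133219844639 -104.23636738361718
0.0413454388511553 165.14806076198084
0.09096028188805215 75.84099714689319
(array([ 0.41059504, -0.22360261,  0.072122  ]), np.float64(0.00037248179698338773))
shift [-0.2655 -0.1366 -0.0016] turn [ 1.000e-01 -3.000e-02 -7.184e+01] t 33.95 w 0.758
```

>>> carry_out --motion '[{"xyz": [-0.025, -0.013, 0], "angular": [0, 0, -7]}, {"xyz": [-0.05, -0.026, 0], "angular": [0, 0, -14]}, {"xyz": [-0.075, -0.04, 0], "angular": [0, 0, -21]}, {"xyz": [-0.1, -0.053, 0], "angular": [0, 0, -28]}, {"xyz": [-0.125, -0.066, 0], "angular": [0, 0, -35]}, {"xyz": [-0.15, -0.08, 0], "angular": [0, 0, -42]}, {"xyz": [-0.175, -0.092, 0], "angular": [0, 0, -49]}, {"xyz": [-0.2, -0.105, 0], "angular": [0, 0, -56]}, {"xyz": [-0.225, -0.118, 0], "angular": [0, 0, -63]}, {"xyz": [-0.25, -0.13, 0], "angular": [0, 0, -69]}, {"xyz": [-0.265, -0.137, 0], "angular": [0, 0, -71.4]}, {"xyz": [-0.265, -0.137, 0], "angular": [0, 0, -71.4]}]'

```text
clock: 35.15
position: [0.4112, -0.2239, 0.1987]
ee_rot: [0.121, 0.993, -0.0, 0.0]
ft_force: [0.5, -0.3, 1.1]
grip_width: 0.749
grasp_force: 0.0
```

>>> carry_out --motion '[{"xyz": [0, 0, 0.02], "angular": [0, 0, 0]}, {"xyz": [0, 0, 0.05], "angular": [0, 0, 0]}, {"xyz": [0, 0, 0.07], "angular": [0, 0, 0]}, {"xyz": [0, 0, 0.08], "angular": [0, 0, 0]}, {"xyz": [0, 0, 0.08], "angular": [0, 0, 0]}, {"xyz": [0, 0, 0.08], "angular": [0, 0, 0]}]'

```text
clock: 35.75
position: [0.4119, -0.2223, 0.119]
ee_rot: [0.12, 0.993, -0.0, 0.0]
ft_force: [0.5, 0.5, 0.2]
grip_width: 0.747
grasp_force: 0.0
```

```bash
python3 - <<'E'
from h import *
o=get_obs();print(o['position'],o['joint_pos'])
go(.411,-.2235,.047,76)
t=snap('top','top5');s=snap('scene','sc5')
x=np.hstack([cv2.resize(t['img'][210:290,310:410],None,fx=4,fy=4,interpolation=cv2.INTER_CUBIC),cv2.resize(s['img'][130:210,210:310],None,fx=4,fy=4,interpolation=cv2.INTER_CUBIC)])
cv2.imwrite('pics/t6.png',x[:,:,::-1])
E
```

```text
[ 0.41188557 -0.22232852  0.11896758] [-0.451948    0.09306897  0.90058948  2.0367786  -0.08396896  1.04781558
  1.81842318]
shift [ 0.0006 -0.0013  0.072 ] turn [-0.02  0.03  0.2 ] t 35.75 w 0.747
```

View pics/t6.png

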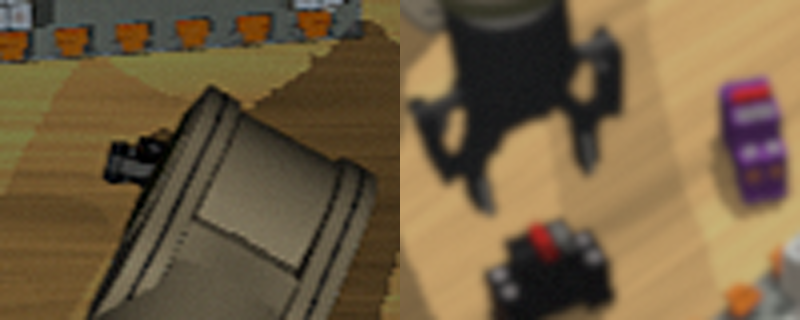

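Old6 sits under the open fingers as measured; descend, grip, lift.

>>> carry_out --motion '[{"xyz": [0, -0.001, 0.03], "angular": [0, 0, 0]}, {"xyz": [0, -0.001, 0.055], "angular": [0, 0, 0]}, {"xyz": [0, -0.001, 0.067], "angular": [0, 0, 0]}, {"xyz": [0, -0.001, 0.072], "angular": [0, 0, 0]}, {"xyz": [0, -0.001, 0.072], "angular": [0, 0, 0]}, {"xyz": [0, -0.001, 0.072], "angular": [0, 0, 0]}]'

```text
clock: 36.45
position: [0.4116, -0.2238, 0.0472]
ee_rot: [0.12, 0.993, 0.0, 0.001]
ft_force: [0.1, -0.8, -0.7]
grip_width: 0.752
grasp_force: 0.0
```

>>> carry_out --motion '[{"xyz": [0, 0, 0], "angular": [0, 0, 0]}, {"xyz": [0, 0, 0], "angular": [0, 0, 0]}, {"xyz": [0, 0, 0], "angular": [0, 0, 0]}, {"xyz": [0, 0, 0], "angular": [0, 0, 0]}]' --hand 0.3 --grip_force 100

```text
clock: 36.85
position: [0.4117, -0.2237, 0.0476]
ee_rot: [0.12, 0.993, 0.0, 0.001]
ft_force: [-3.8, 2.1, 15.1]
grip_width: 0.506
grasp_force: 101.1
```

>>> carry_out --motion '[{"xyz": [0, 0, -0.01], "angular": [0, 0, 0]}, {"xyz": [0, 0, -0.03], "angular": [0, 0, 0]}, {"xyz": [0, 0, -0.06], "angular": [0, 0, 0]}, {"xyz": [0, 0, -0.1], "angular": [0, 0, 0]}, {"xyz": [0, 0, -0.14], "angular": [0, 0, 0]}, {"xyz": [0, 0, -0.153], "angular": [0, 0, 0]}, {"xyz": [0, 0, -0.153], "angular": [0, 0, 0]}, {"xyz": [0, 0, -0.153], "angular": [0, 0, 0]}]'

```text
clock: 37.65
position: [0.4103, -0.2231, 0.1981]
ee_rot: [0.12, 0.993, 0.0, -0.001]
ft_force: [0.1, 0.2, -2.8]
grip_width: 0.501
grasp_force: 103.0
```

```bash
python3 - <<'E'
from h import *
go(.558,.154,.2,4.9)
E
```

```text
shift [-0.0534  0.4014 -0.0017] turn [-2.00e-02 -8.00e-02  7.13e+01] t 37.65 w 0.501
```

>>> carry_out --motion '[{"xyz": [-0.004, 0.035, 0], "angular": [0, 0, 7]}, {"xyz": [-0.009, 0.07, 0], "angular": [0, 0, 14]}, {"xyz": [-0.014, 0.105, 0], "angular": [0, 0, 21]}, {"xyz": [-0.019, 0.14, 0], "angular": [0, 0, 28]}, {"xyz": [-0.024, 0.18, 0], "angular": [0, 0, 35]}, {"xyz": [-0.029, 0.22, 0], "angular": [0, 0, 42]}, {"xyz": [-0.035, 0.26, 0], "angular": [0, 0, 49]}, {"xyz": [-0.04, 0.3, 0], "angular": [0, 0, 56]}, {"xyz": [-0.045, 0.34, 0], "angular": [0, 0, 63]}, {"xyz": [-0.05, 0.38, 0], "angular": [0, 0, 69]}, {"xyz": [-0.053, 0.401, 0], "angular": [0, 0, 71.3]}, {"xyz": [-0.053, 0.401, 0], "angular": [0, 0, 71.3]}]'

```text
clock: 38.85
position: [0.5573, 0.1567, 0.1958]
ee_rot: [0.675, 0.738, -0.002, -0.001]
ft_force: [-1.3, -0.7, -3.1]
grip_width: 0.502
grasp_force: 102.9
```

>>> carry_out --motion '[{"xyz": [0, 0, 0], "angular": [0, 0, 0]}, {"xyz": [0, 0, 0], "angular": [0, 0, 0]}, {"xyz": [0, 0, 0], "angular": [0, 0, 0]}]'

```text
clock: 39.15
position: [0.5579, 0.1518, 0.1988]
ee_rot: [0.677, 0.736, -0.0, -0.0]
ft_force: [-0.5, -0.3, -3.2]
grip_width: 0.505
grasp_force: 102.9
```

```bash
python3 - <<'E'
from h import *
go(.558,.154,.06,4.9)
E
```

```text
shift [0.0022 0.0004 0.1388] turn [-0.04  0.01 -0.11] t 39.15 w 0.505
```

>>> carry_out --motion '[{"xyz": [0.002, 0, 0.03], "angular": [0, 0, 0]}, {"xyz": [0.002, 0, 0.06], "angular": [0, 0, 0]}, {"xyz": [0.002, 0, 0.09], "angular": [0, 0, 0]}, {"xyz": [0.002, 0, 0.115], "angular": [0, 0, 0]}, {"xyz": [0.002, 0, 0.128], "angular": [0, 0, 0]}, {"xyz": [0.002, 0, 0.135], "angular": [0, 0, 0]}, {"xyz": [0.002, 0, 0.138], "angular": [0, 0, 0]}, {"xyz": [0.002, 0, 0.138], "angular": [0, 0, 0]}, {"xyz": [0.002, 0, 0.138], "angular": [0, 0, 0]}]'

```text
clock: 40.05
position: [0.5587, 0.1554, 0.0624]
ee_rot: [0.676, 0.737, 0.001, 0.0]
ft_force: [0.7, -0.7, -2.9]
grip_width: 0.503
grasp_force: 103.0
```

>>> carry_out --motion '[{"xyz": [0, 0, 0], "angular": [0, 0, 0]}, {"xyz": [0, 0, 0], "angular": [0, 0, 0]}, {"xyz": [0, 0, 0], "angular": [0, 0, 0]}, {"xyz": [0, 0, -0.02], "angular": [0, 0, 0]}, {"xyz": [0, 0, -0.05], "angular": [0, 0, 0]}, {"xyz": [0, 0, -0.09], "angular": [0, 0, 0]}, {"xyz": [0, 0, -0.13], "angular": [0, 0, 0]}, {"xyz": [0, 0, -0.145], "angular": [0, 0, 0]}, {"xyz": [-0.04, 0, -0.145], "angular": [0, 0, 0]}, {"xyz": [-0.08, 0, -0.145], "angular": [0, 0, 0]}, {"xyz": [-0.12, 0, -0.145], "angular": [0, 0, 0]}, {"xyz": [-0.12, 0, -0.145], "angular": [0, 0, 0]}]' --hand 0.75

```text
clock: 41.25
position: [0.5683, 0.0287, 0.2066]
ee_rot: [0.68, 0.734, -0.0, 0.001]
ft_force: [-0.5, -0.5, 0.6]
grip_width: 0.746
grasp_force: 0.0
```

```bash
python3 - <<'E'
from h import *
np.set_printoptions(precision=4,suppress=True)
t=snap('top','top6');s=snap('scene','sc6')
x=np.hstack([cv2.resize(t['img'][150:240,120:250],None,fx=3,fy=3,interpolation=cv2.INTER_CUBIC),cv2.resize(s['img'][80:170,345:475],None,fx=3,fy=3,interpolation=cv2.INTER_CUBIC)])
cv2.imwrite('pics/t7.png',x[:,:,::-1])
go(.394,.259,.2,4.9)
E
```

```text
shift [ 0.2379 -0.155   0.0062] turn [-0.01 -0.02 -0.15] t 41.35 w 0.749
```

View pics/t7.png

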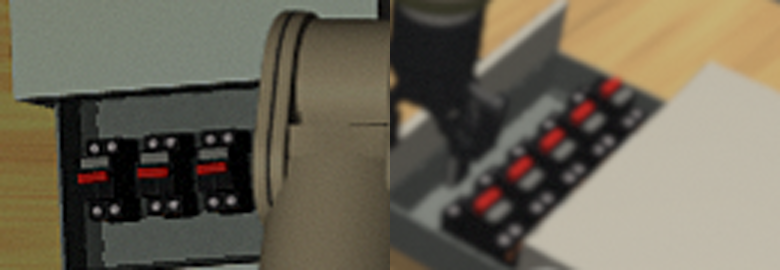

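>>> carry_out --motion '[{"xyz": [0.03, -0.02, 0], "angular": [0, 0, 0]}, {"xyz": [0.065, -0.042, 0], "angular": [0, 0, 0]}, {"xyz": [0.1, -0.065, 0], "angular": [0, 0, 0]}, {"xyz": [0.135, -0.088, 0], "angular": [0, 0, 0]}, {"xyz": [0.17, -0.11, 0], "angular": [0, 0, 0]}, {"xyz": [0.205, -0.133, 0], "angular": [0, 0, 0]}, {"xyz": [0.238, -0.155, 0], "angular": [0, 0, 0]}, {"xyz": [0.238, -0.155, 0], "angular": [0, 0, 0]}, {"xyz": [0.238, -0.155, 0], "angular": [0, 0, 0]}, {"xyz": [0.238, -0.155, 0], "angular": [0, 0, 0]}]' --hand 0.4

```text
clock: 42.35
position: [0.3938, 0.2593, 0.2063]
ee_rot: [0.676, 0.737, -0.0, 0.0]
ft_force: [0.3, -0.0, -0.6]
grip_width: 0.398
grasp_force: 0.0
```

```bash
python3 - <<'E'
from h import *
go(.394,.259,.078,4.9)
E
```

```text
shift [-3.000e-04  1.000e-04  1.283e-01] turn [ 0.01  0.01 -0.03] t 42.35 w 0.398
```

>>> carry_out --motion '[{"xyz": [0, 0, 0.03], "angular": [0, 0, 0]}, {"xyz": [0, 0, 0.06], "angular": [0, 0, 0]}, {"xyz": [0, 0, 0.09], "angular": [0, 0, 0]}, {"xyz": [0, 0, 0.115], "angular": [0, 0, 0]}, {"xyz": [0, 0, 0.128], "angular": [0, 0, 0]}, {"xyz": [0, 0, 0.128], "angular": [0, 0, 0]}, {"xyz": [0, 0, 0.128], "angular": [0, 0, 0]}]'

```text
clock: 43.05
position: [0.3942, 0.2596, 0.0791]
ee_rot: [0.677, 0.736, 0.0, 0.0]
ft_force: [0.2, 0.7, -0.1]
grip_width: 0.405
grasp_force: 0.0
```

>>> carry_out --motion '[{"xyz": [0, 0, 0], "angular": [0, 0, 0]}, {"xyz": [0, 0, 0], "angular": [0, 0, 0]}, {"xyz": [0, 0, 0], "angular": [0, 0, 0]}, {"xyz": [0, 0, 0], "angular": [0, 0, 0]}, {"xyz": [0, 0, 0], "angular": [0, 0, 0]}]' --hand 0 --grip_force 60

```text
clock: 43.55
position: [0.3943, 0.2601, 0.0796]
ee_rot: [0.676, 0.737, 0.001, -0.0]
ft_force: [-1.0, -0.8, 4.5]
grip_width: 0.106
grasp_force: 58.5
```

>>> carry_out --motion '[{"xyz": [0, 0.004, 0], "angular": [0, 0, 0]}, {"xyz": [0, 0.01, 0], "angular": [0, 0, 0]}, {"xyz": [0, 0.018, 0], "angular": [0, 0, 0]}, {"xyz": [0, 0.026, 0], "angular": [0, 0, 0]}, {"xyz": [0, 0.034, 0], "angular": [0, 0, 0]}, {"xyz": [0, 0.042, 0], "angular": [0, 0, 0]}, {"xyz": [0, 0.05, 0], "angular": [0, 0, 0]}, {"xyz": [0, 0.058, 0], "angular": [0, 0, 0]}, {"xyz": [0, 0.066, 0], "angular": [0, 0, 0]}, {"xyz": [0, 0.074, 0], "angular": [0, 0, 0]}, {"xyz": [0, 0.08, 0], "angular": [0, 0, 0]}, {"xyz": [0, 0.08, 0], "angular": [0, 0, 0]}]'

```text
clock: 44.75
position: [0.4748, 0.2671, 0.0796]
ee_rot: [0.676, 0.736, 0.002, 0.0]
ft_force: [2.4, -0.1, 5.7]
grip_width: 0.099
grasp_force: 59.8
```

>>> carry_out --motion '[{"xyz": [0, 0.004, 0], "angular": [0, 0, 0]}, {"xyz": [0, 0.012, 0], "angular": [0, 0, 0]}, {"xyz": [0, 0.02, 0], "angular": [0, 0, 0]}, {"xyz": [0, 0.028, 0], "angular": [0, 0, 0]}, {"xyz": [0, 0.036, 0], "angular": [0, 0, 0]}, {"xyz": [0, 0.044, 0], "angular": [0, 0, 0]}, {"xyz": [0, 0.052, 0], "angular": [0, 0, 0]}, {"xyz": [0, 0.06, 0], "angular": [0, 0, 0]}, {"xyz": [0, 0.068, 0], "angular": [0, 0, 0]}, {"xyz": [0, 0.076, 0], "angular": [0, 0, 0]}, {"xyz": [0, 0.084, 0], "angular": [0, 0, 0]}, {"xyz": [0, 0.088, 0], "angular": [0, 0, 0]}]'

```text
clock: 45.95
position: [0.5616, 0.2746, 0.0796]
ee_rot: [0.676, 0.737, 0.001, -0.0]
ft_force: [-2.5, 0.2, 8.4]
grip_width: 0.105
grasp_force: 60.1
```

>>> carry_out --motion '[{"xyz": [0, 0.002, 0], "angular": [0, 0, 0]}, {"xyz": [0, 0.004, 0], "angular": [0, 0, 0]}, {"xyz": [0, 0.006, 0], "angular": [0, 0, 0]}, {"xyz": [0, 0.008, 0], "angular": [0, 0, 0]}, {"xyz": [0, 0.01, 0], "angular": [0, 0, 0]}, {"xyz": [0, 0.01, 0], "angular": [0, 0, 0]}]'

```text
clock: 46.55
position: [0.5686, 0.2752, 0.0796]
ee_rot: [0.676, 0.737, -0.001, -0.002]
ft_force: [-15.1, -2.9, 18.2]
grip_width: 0.1
grasp_force: 61.2
```

>>> carry_out --motion '[{"xyz": [0, -0.002, 0], "angular": [0, 0, 0]}, {"xyz": [0, -0.002, 0], "angular": [0, 0, 0]}]'

```text
clock: 46.75
position: [0.5686, 0.2752, 0.0797]
ee_rot: [0.676, 0.737, 0.001, -0.0]
ft_force: [-4.1, -0.6, 8.9]
grip_width: 0.099
grasp_force: 60.2
```

>>> carry_out --motion '[{"xyz": [0, 0, 0], "angular": [0, 0, 0]}, {"xyz": [0, 0, 0], "angular": [0, 0, 0]}, {"xyz": [0, 0, 0], "angular": [0, 0, 0]}, {"xyz": [0, 0, 0], "angular": [0, 0, 0]}, {"xyz": [0, 0, -0.02], "angular": [0, 0, 0]}, {"xyz": [0, 0, -0.05], "angular": [0, 0, 0]}, {"xyz": [0, 0, -0.09], "angular": [0, 0, 0]}, {"xyz": [0, 0, -0.13], "angular": [0, 0, 0]}, {"xyz": [0, 0, -0.16], "angular": [0, 0, 0]}, {"xyz": [0, -0.04, -0.16], "angular": [0, 0, 0]}, {"xyz": [0, -0.08, -0.16], "angular": [0, 0, 0]}, {"xyz": [0, -0.08, -0.16], "angular": [0, 0, 0]}]' --hand 0.4

```text
clock: 47.95
position: [0.4852, 0.268, 0.2381]
ee_rot: [0.675, 0.737, -0.001, -0.001]
ft_force: [0.3, 0.2, 0.7]
grip_width: 0.396
grasp_force: 0.0
```

```bash
python3 - <<'E'
from h import *
np.set_printoptions(precision=4,suppress=True)
t=snap('top','top7');s=snap('scene','sc7')
x=np.hstack([cv2.resize(t['img'][90:270,110:410],None,fx=1.3,fy=1.3),cv2.resize(s['img'][70:250,230:530],None,fx=1.3,fy=1.3)])
cv2.imwrite('pics/t8.png',x[:,:,::-1])
h=cv2.cvtColor(t['img'],cv2.COLOR_RGB2HSV);m=cv2.inRange(h,(105,110,60),(125,255,255));k,_,st,ce=cv2.connectedComponentsWithStats(m);print([ce[i] for i in range(1,k) if st[i,4]>8])
print(get_obs()['position'],get_obs()['ft_force'])
E
```

```text
[array([389.7273, 197.0303]), array([310.5, 203. ])]
[0.4888 0.268  0.2387] [0.0856 0.1632 0.1758]
```

View pics/t8.png

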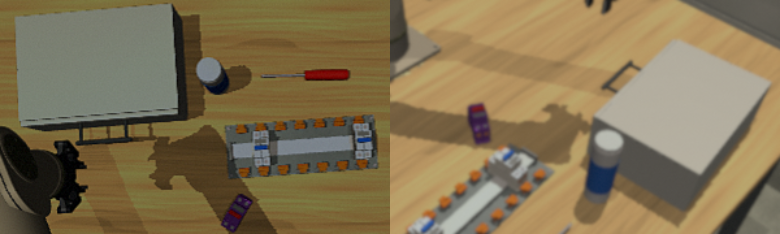

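The drawer is shut, the white breakers are in place and the bystanders have not moved.

```bash
python3 -c "
from workcell import *
print(hand_in())"
```

```text
the job is handed in; nothing more can be done
None
```

I handed the job in at about 48 s: all five old black breakers (four from the rail, one from the bench) are in the shut drawer, and the white breakers, multimeter, spray can, screwdriver and purple look-alike were left alone; hand-in returned no verdict.

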